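# Hang a painted driving wheel on the cranked drying wire

### The arm

A 6-joint arm with a two-finger parallel gripper is mounted at the origin on the work surface. World frame = base frame: x ahead of the robot, y to its left, z up, the work surface at z = 0. Lengths are in m, angles in rad, forces in N, time in s.
With the tool pointing down it reaches from about 0.35 to 0.975 m from the base axis. Payload 17.4 kg.
Tool frame: the origin (TCP) lies at the very end of the fingers, on their centre line; the grasp point (between the pads) lies 19 mm behind it; z points along the fingers, y is the direction in which the jaws open and shut (so a half turn about z gives the same grasp; the last joint's range is limited). The gripper opens to 85 mm and grips with 20 to 120 N. Pads are 22 mm wide; open, the fingers measure 114 mm over their backs; the gripper's body (76 mm by 85 mm) begins 54 mm behind the grasp point. The pads swing forward as they close: fully open they stand 13 mm farther back than shut.
Start: joints at [1.248, 0.116, 1.442, -0, 1.584, -0.038], TCP at [0.19, 0.648, 0.231] pointing down, gripper open.
Joint ranges: [-2.83, 2.83], [-0.83, 2.19], [0.07, 2.5], [-1.14, 4.28], [0.01, 3], [-2.97, 2.97]. Speed limits (rad/s): [1.89, 1.89, 2.22, 3.14, 3.14, 3.14].

### API

Orientations are given as a unit quaternion [x, y, z, w].
In Python, from station import manip gives the robot as it stands.
- The arm moves only by the tool apply_moves, never from a script. Its argument "commands" is a list of rows, each an object of numbers: "ax", "ay", "az": the turn, a rotation vector about the world's x, y, z in degrees; "tx", "ty", "tz": the shift along the world's x, y, z in m; "fingers": the gripper command: -1 is fully open, 1 is shut, values between are in proportion. A call has 1 to 10 rows; each row shifts and turns the commanded pose from where the row before left it; what a row does not reach is not made up. A row lasts 1/12 s, in which the tool goes at most 41.7 mm and 7.16 degrees, less where a joint would pass 70% of its speed; a pose out of reach is approached as far as the arm can. A call with a gripper value outside its range is refused whole. The fingers move at their own pace and stop on an object; "squeeze" is the grip in N (left out, the last holds). Time passes only in rows, so rows that do not move let the fingers close. It gives the time, the measured TCP pose, the force and the opening at its end, in the units of the state.
- manip.get_obs(): the state, without advancing time (a new reading comes with each control period).
- manip.read_camera(name): name is "side" or "top" or "wrist"; returns the picture (420x560x3 uint8, red, green, blue); there is no depth.
- manip.camera_model(name): a dict with "camera_matrix" (3x3 intrinsics, pixels), "position" and "orientation" of the camera in the world. Camera axes: x right, y up, looking along -z (the intrinsics and any distortion apply to the point x, -y, -z); pixel columns grow to the right and rows downward; lengths in m; the calibration is good to about 2 mm. A picture is of the moment at which its call begins: read the wrist's pose just before it. camera_model takes no time and is no camera call; for the wrist camera it gives the pose at the moment of the call.
- manip.hand_in(): hands the job in, once; it reports no verdict.
The state is a dict: "clock": time; "joint_positions": joint angles; "qvel": joint speeds; "effort": joint torques, N m; "eef_pos": TCP position; "eef_rot": TCP orientation; "wrist_force": force on the tool from outside, world axes, zero at the start; "torque": the same for the moment, N m; "grip_width": finger opening in m.
Only numpy, scipy, OpenCV 4.12 (cv2) and the standard library are available. Lean on these libraries where they do the work, as an engineer would, in place of code of your own. Each camera call takes 0.05 s, during which the arm holds its last target.

### The job

The biggest wheel in the wooden rack has just been painted and must hang to dry: lift it out, thread its bore over the free end of the drying stand's bent wire, slide it along round both bends until its hub is up against the stop collar, and let go so that it hangs there. The wire is thin and bends easily, so feel your way round and never press on it, or on the stop, with more than about 5 newtons. Leave everything else on the bench where it is.

Things in the scene. Friction and masses are not known exactly. Their poses are not given: they have to be found in the camera images.
- driving_wheel: The wheel to hang up: largest of the three red-spoked wheels in the rack, in any slot; steel, no flange, about 80 g. 48 mm across the tyre, tyre 10 mm thick; hub 17 mm across, 12 mm long, plain through bore 9 mm. Origin: its centre; x = axle line, level in the rack; either side may lead. Its lowest 11 mm stand between wooden blocks; the tyre's two edges, left and right of the axle line, are free for the fingers.
- wheel_rack: Fixed wooden rack, 124 x 56 mm, 30 mm high, with three slots 36 mm apart along its x axis (at -36, 0 and +36 mm), 34 mm wide over the blocks, on a foot 10 mm high. Wheels stand in the slots with their axles along the rack's x; the driving wheel's centre is then 43 mm above the bench. Origin: centre of its underside.
- drying_stand: Fixed stand: foot plate, 12 mm post, drip tray 14 mm high and, in a 16 mm clamp block on the post, a level wire of 5 mm round steel 130 mm above the bench, held only there. The wire has two hand-made bends of 25 mm centre-line radius; where they begin and how far they turn differs each time and is not measured. Origin: foot of the post; x = along the wire's last straight leg towards the post.
- wire_tip (a point): The wire's rounded free end, on its centre line. x = along the first leg, inwards (the way a wheel goes on); z up. Going inwards, seen from above: straight for 60 to 115 mm, a bend to the right of 44 to 80 degrees, straight for 45 to 85 mm, a bend to the left of 44 to 80 degrees, straight for 45 to 105 mm to the stop.
- wire_stop (a point): The stop on the wire: centre of the near face of a brass collar 14 mm across, 8 mm long, fixed on the wire 22 mm before the post's axis. x = along the last straight leg, towards the post (the way the wheel arrives); z up. A wheel fully home has its centre 6 mm before this point; hanging free it rests about 2 mm below the wire's centre line.
- carrying_wheel_a: One of two small spoked carrying wheels, 36 mm across and 10 mm thick, standing in the rack beside the driving wheel. Origin: its centre; x = its axle line.
- carrying_wheel_b: The other small carrying wheel, the same, also in the rack.
- paint_jar: Loose paint jar with a red lid, 42 mm across, 52 mm high, on the bench. Origin: centre of its underside.
- primer_jar: Loose primer jar with a grey lid, 42 mm across, 52 mm high, on the bench. Origin: centre of its underside.
- brush: Brush, 160 mm long, lying on the bench.
- spanner: Small spanner, 110 mm long, lying on the bench.
- wheelset: Axle, 62 mm long, with two small wheels 34 mm across at its ends, lying on the bench. Origin: middle of the axle.
- chassis: Locomotive motor chassis, 115 x 30 mm, 37 mm high, on the bench. Origin: centre of its underside.
Things that resemble listed ones, but are neither listed nor needed, are in the scene too. Leave any orange look-alike of the driving_wheel alone.

How it is judged:
By the outcome, as a careful person would: the job done as asked, in the order asked, and still so for the second after the job is handed in, with the robot touching nothing.
It also fails if it takes over 72 s, if anything falls off the work surface, if the arm or the gripper's body presses on something with over 40 N, if the wrist force passes 120 N, or if a joint passes its speed limit or range.

## Working session

There is one attempt and no reset: what is moved stays moved. The work goes in short steps, Python scripts to look and compute and a tool call to move; the robot and the scene stay as the last step left them, time stands still between calls to the robot, and variables do not carry over. Pictures are saved under pics/ and viewed, and the job is handed in when it is done.

Besides the shell and the picture viewer there is one more tool, called after ">>>" as name(argument=value, ...) on one line, values as JSON. apply_moves: Moves the arm, as the interface text tells. Its arguments: {"type":"object","properties":{"commands":{"type":"array","items":{"type":"object","properties":{"ax":{"type":"number"},"ay":{"type":"number"},"az":{"type":"number"},"tx":{"type":"number"},"ty":{"type":"number"},"tz":{"type":"number"},"fingers":{"type":"number"}}}},"squeeze":{"type":"number"}},"required":["commands"]}

```bash
mkdir -p pics; ls
python3 - <<'E'
from station import manip
import cv2
print(manip.get_obs())
for n in ["side","top","wrist"]:
    m=manip.camera_model(n); print(n,m)
    cv2.imwrite(f"pics/{n}0.png",manip.read_camera(n)[:,:,::-1])
E
```

```text
pics
{'clock': 0.0, 'joint_positions': array([ 1.24820039e+00,  1.16511228e-01,  1.44228111e+00, -3.33393401e-05,
        1.58400227e+00, -3.78010114e-02]), 'qvel': array([-2.70498528e-04, -2.55986885e-04, -2.75209191e-04, -1.07531234e-04,
       -1.73340475e-04,  7.25939710e-05]), 'effort': array([-3.06339898e-03, -7.31993937e+01, -6.32486057e+01, -2.58925693e-04,
        6.42030558e-03, -3.34321908e-05]), 'eef_pos': array([0.18960505, 0.64761997, 0.23053532]), 'eef_rot': array([ 1.41916899e-01,  9.89878393e-01, -5.94231496e-04, -9.13111949e-05]), 'wrist_force': array([ 0.24718298, -0.02795529, -0.08136161]), 'torque': array([ 0.00602704, -0.00041011,  0.03075267]), 'grip_width': 0.08515566451033188}
side {'camera_matrix': array([[388.76491432,   0.        , 277.14622121],
       [  0.        , 388.76491432, 212.74442007],
       [  0.        ,   0.        ,   1.        ]]), 'position': array([ 0.35312058, -0.65059953,  0.53374236]), 'orientation': array([ 0.49351068, -0.07803838, -0.13707167,  0.85531782])}
top {'camera_matrix': array([[444.25478746,   0.        , 274.38066842],
       [  0.        , 444.25478746, 209.14233811],
       [  0.        ,   0.        ,   1.        ]]), 'position': array([0.3735148 , 0.00571642, 1.13119177]), 'orientation': array([ 0.06325631, -0.05823182, -0.70044064,  0.70851296])}
wrist {'camera_matrix': array([[359.0056453 ,   0.        , 288.6215766 ],
       [  0.        , 359.0056453 , 207.62691824],
       [  0.        ,   0.        ,   1.        ]]), 'position': array([0.11695889, 0.66966537, 0.37282336]), 'orientation': array([-0.11950948, -0.08868735,  0.59316756,  0.79120432])}
```

View pics/side0.png

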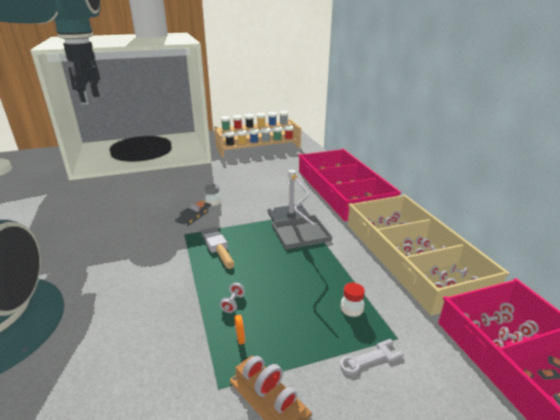

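View pics/top0.png

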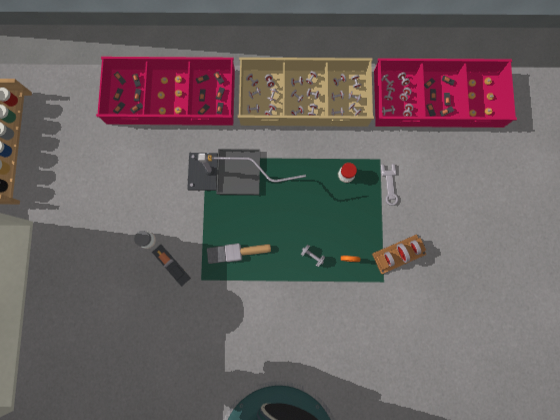

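View pics/wrist0.png

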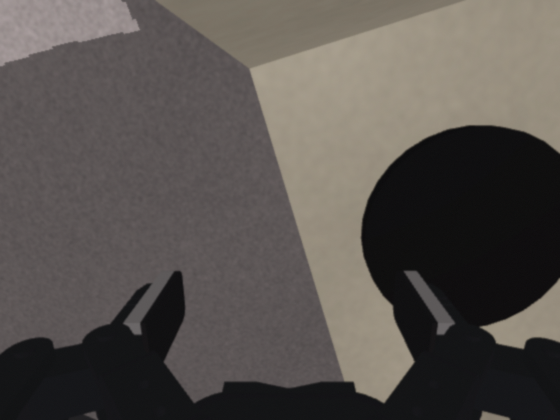

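The top view shows the rack at (400,254), with the wire running from its tip at (305,178) through bends to the post at (205,157). The orange object at (350,259) is the look-alike. I'll build helpers and enlarge crops.

```bash
cat > h.py <<'E'
from station import manip
import numpy as np, cv2
from scipy.spatial.transform import Rotation as R
def cam(n):
    m=manip.camera_model(n); return m["camera_matrix"],np.array(m["position"]),R.from_quat(m["orientation"]).as_matrix()
def ray(c,u,v):
    K,p,Rm=c; d=np.array([(u-K[0,2])/K[0,0],-(v-K[1,2])/K[1,1],-1.]); return p,Rm@d
def onz(c,u,v,z):
    p,d=ray(c,u,v); return p+d*(z-p[2])/d[2]
def proj(c,X):
    K,p,Rm=c; q=Rm.T@(np.asarray(X)-p); return np.array([K[0,0]*q[0]/-q[2]+K[0,2],K[1,1]*-q[1]/-q[2]+K[1,2]])
def tri(c1,uv1,c2,uv2):
    p1,d1=ray(c1,*uv1);p2,d2=ray(c2,*uv2);d1/=np.linalg.norm(d1);d2/=np.linalg.norm(d2)
    s=np.linalg.lstsq(np.c_[d1,-d2],p2-p1,rcond=None)[0];a=p1+s[0]*d1;b=p2+s[1]*d2
    return (a+b)/2,np.linalg.norm(a-b)
def crop(src,x0,y0,x1,y1,k,out):
    im=cv2.imread(src)[y0:y1,x0:x1]; cv2.imwrite(out,cv2.resize(im,None,fx=k,fy=k,interpolation=cv2.INTER_CUBIC))
E
python3 - <<'E'
from h import *
crop("pics/top0.png",180,140,320,210,5.5,"pics/topwire.png")
crop("pics/top0.png",340,225,440,285,8,"pics/toprack.png")
crop("pics/side0.png",215,300,325,420,5,"pics/siderack.png")
crop("pics/side0.png",260,160,370,270,5,"pics/sidewire.png")
c=cam("top")
for n,u,v,z in [("rack",400,254,.03),("tip",305,178,.13),("post",205,157,.14)]: print(n,onz(c,u,v,z))
E
```

```text
rack [ 0.45580393 -0.2966758   0.03      ]
tip [ 0.62135415 -0.05608695  0.13      ]
post [0.66638916 0.17583687 0.14      ]
```

View pics/topwire.png

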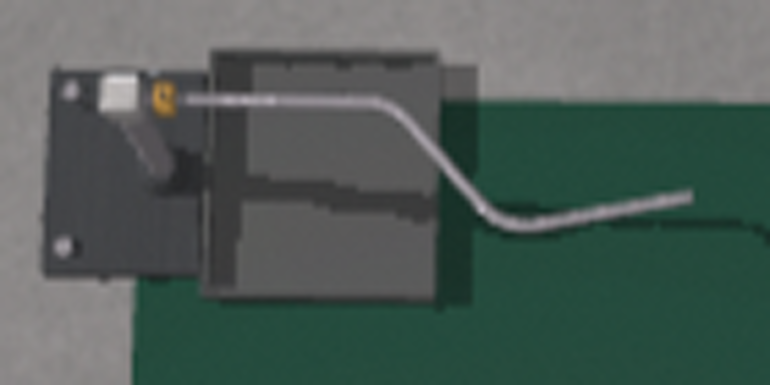

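View pics/toprack.png

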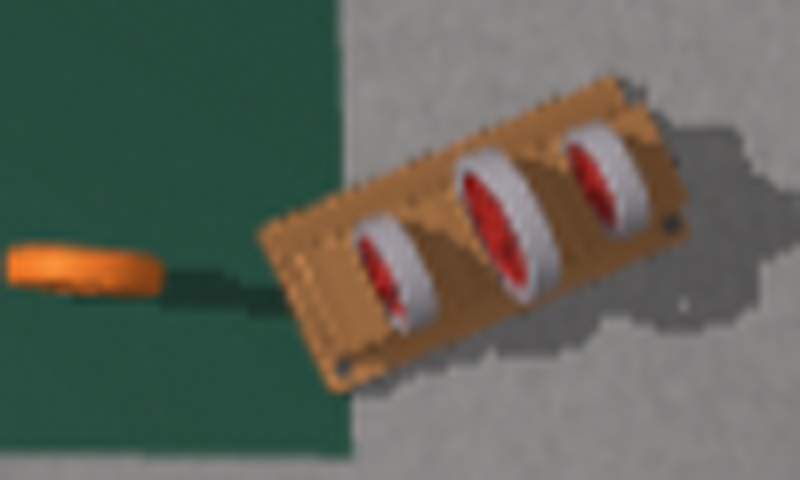

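View pics/siderack.png

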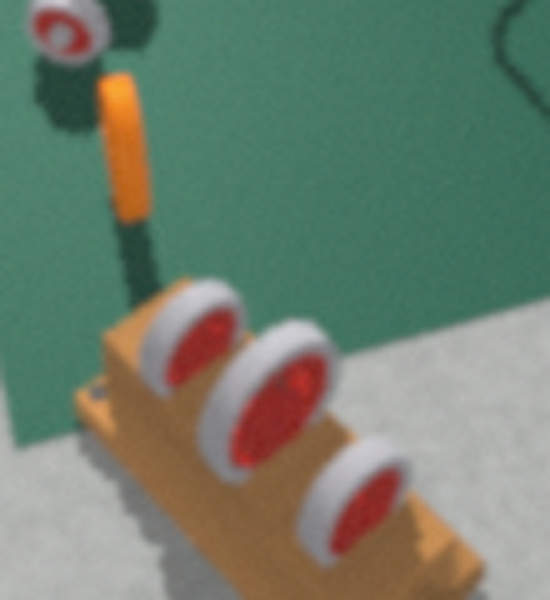

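View pics/sidewire.png

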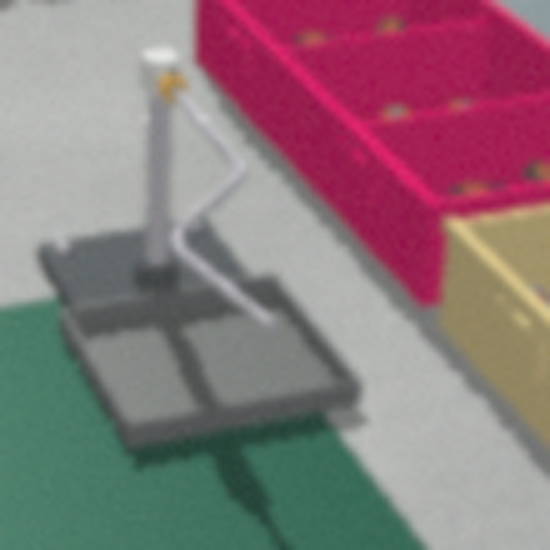

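The driving wheel is the largest of the three, in the middle slot of the rack at top (403,254) and side (267,380). The small wheels are at top (389,259) and (416,247), and the orange look-alike at (350,259) is not in the rack. I'll measure the wheel and wire from the top view and get the wrist camera geometry.

```bash
cat >> h.py <<'E'
def tcp():
    o=manip.get_obs(); return np.array(o["eef_pos"]),R.from_quat(o["eef_rot"]).as_matrix(),o
def wcam_in_tool():
    K,p,Rm=cam("wrist"); q,T,o=tcp(); return T.T@(p-q), T.T@Rm
E
python3 - <<'E'
from h import *
p,Rm=wcam_in_tool(); print("wcam in tool",p.round(4)); print("view dir",(-Rm[:,2]).round(3),"up",Rm[:,1].round(3))
im=cv2.imread("pics/top0.png"); c=cam("top"); s=cam("side")
hsv=cv2.cvtColor(im,cv2.COLOR_BGR2HSV)
# red of wheels
m=((hsv[...,0]<8)|(hsv[...,0]>172))&(hsv[...,1]>140)&(hsv[...,2]>60)
m=m.astype(np.uint8); m[:, :370]=0;m[:,440:]=0;m[:230]=0;m[290:]=0
n,l,st,ce=cv2.connectedComponentsWithStats(m)
for i in range(1,n):
    if st[i,4]>5: print("red",ce[i],st[i],onz(c,*ce[i],.043))
# wood outline
w=((hsv[...,0]>8)&(hsv[...,0]<20)&(hsv[...,1]>110)).astype(np.uint8); w[:,:370]=0;w[:,440:]=0;w[:230]=0;w[290:]=0
w|=m
ct=max(cv2.findContours(w,0,2)[0],key=cv2.contourArea); print(cv2.minAreaRect(ct)); b=cv2.boxPoints(cv2.minAreaRect(ct))
P=np.array([onz(c,*x,.02) for x in b]); print(P.round(4)); print(np.linalg.norm(np.diff(P,axis=0),axis=1), P.mean(0))
# brass
g=((hsv[...,0]>12)&(hsv[...,0]<28)&(hsv[...,1]>150)).astype(np.uint8);g[:, :195]=0;g[:,225:]=0;g[:145]=0;g[175:]=0
ys,xs=np.nonzero(g); print("brass",xs.mean(),ys.mean(),onz(c,xs.mean(),ys.mean(),.13))
# full wire pts
for cx,cy in [(692,197),(525,225),(485,208),(440,160),(400,113),(380,102),(180,99)]:
    u,v=180+cx/5.5-.5+.0,140+cy/5.5-.5; print((u,v),onz(c,u,v,.13).round(4))
E
```

```text
wcam in tool [ 0.0759  0.0006 -0.1422]
view dir [-0.294 -0.     0.956] up [ 0.956 -0.     0.294]
red [413.4 247.5] [411 244   5   8  20] [ 0.47106918 -0.32638474  0.043     ]
red [401.23076923 253.30769231] [398 247   8  13  39] [ 0.45655273 -0.29616467  0.043     ]
red [387.    259.125] [385 255   5   9  16] [ 0.44201452 -0.26105692  0.043     ]
((399.3289489746094, 253.3529052734375), (22.532196044921875, 50.46923828125), 65.89776611328125)
[[ 0.4573 -0.2291  0.02  ]
 [ 0.5103 -0.3459  0.02  ]
 [ 0.459  -0.3665  0.02  ]
 [ 0.4068 -0.2505  0.02  ]]
[0.12826657 0.05528506 0.12722898] [ 0.45833857 -0.29798116  0.02      ]
brass 209.0 158.0 [0.6670192  0.16810513 0.13      ]
(305.3181818181818, 175.3181818181818) [ 0.6277 -0.0568  0.13  ]
(274.95454545454544, 180.4090909090909) [0.6149 0.0134 0.13  ]
(267.6818181818182, 177.3181818181818) [0.6221 0.0303 0.13  ]
(259.5, 168.5909090909091) [0.6427 0.0496 0.13  ]
(252.22727272727275, 160.04545454545456) [0.6631 0.067  0.13  ]
(248.5909090909091, 158.04545454545456) [0.6679 0.0756 0.13  ]
(212.22727272727272, 157.5) [0.6683 0.1606 0.13  ]
```

>>> apply_moves(commands=[{"ty": -0.04, "tz": 0.008, "az": -7}, {"ty": -0.04, "tz": 0.008, "az": -7}, {"ty": -0.04, "tz": 0.008, "az": -7}, {"ty": -0.04, "tz": 0.008, "az": -7}, {"tx": 0.025, "ty": -0.03, "tz": 0.008, "az": -7}, {"tx": 0.025, "ty": -0.03, "tz": 0.008, "az": -7}, {"tx": 0.025, "ty": -0.03, "tz": 0.008, "az": -7}, {"tx": 0.025, "ty": -0.03, "tz": 0.008, "az": -7}, {"tx": 0.025, "ty": -0.03, "tz": 0.006, "az": -7}, {"tx": 0.025, "ty": -0.03, "az": -7}])

```text
$.commands[0]: bad value
```

>>> apply_moves(commands=[{"tx": 0.03, "ty": -0.025, "az": -3.7}, {"tx": 0.03, "ty": -0.025}, {"tx": 0.03, "ty": -0.025}, {"tx": 0.03, "ty": -0.025}, {"tx": 0.03, "ty": -0.025}, {"tx": 0.03, "ty": -0.025}, {"tx": 0.03, "ty": -0.025}, {"tx": 0.03, "ty": -0.025}, {"tx": 0.03, "ty": -0.025}, {"tx": 0.03, "ty": -0.02}])

```text
$.commands[0]: bad value
```

Run:
```python
from h import *
p,T,o=tcp(); print(o["clock"],p,np.degrees(np.arctan2(T[1,0],T[0,0])),o["joint_positions"].round(2),o["qvel"].round(3))
```

```text
0.15 [0.18961632 0.64766419 0.23074113] 163.6825996906928 [ 1.25  0.12  1.44  0.    1.58 -0.04] [ 0.002 -0.001 -0.002  0.    -0.003 -0.002]
```

>>> apply_moves(commands=[{"ax": 0, "ay": 0, "az": -7, "tx": 0, "ty": -0.04, "tz": 0.008, "fingers": -1}, {"ax": 0, "ay": 0, "az": -7, "tx": 0, "ty": -0.04, "tz": 0.008, "fingers": -1}, {"ax": 0, "ay": 0, "az": -7, "tx": 0, "ty": -0.04, "tz": 0.008, "fingers": -1}, {"ax": 0, "ay": 0, "az": -7, "tx": 0, "ty": -0.04, "tz": 0.008, "fingers": -1}, {"ax": 0, "ay": 0, "az": -7, "tx": 0.025, "ty": -0.03, "tz": 0.008, "fingers": -1}, {"ax": 0, "ay": 0, "az": -7, "tx": 0.025, "ty": -0.03, "tz": 0.008, "fingers": -1}, {"ax": 0, "ay": 0, "az": -7, "tx": 0.025, "ty": -0.03, "tz": 0.008, "fingers": -1}, {"ax": 0, "ay": 0, "az": -7, "tx": 0.025, "ty": -0.03, "tz": 0.008, "fingers": -1}, {"ax": 0, "ay": 0, "az": -7, "tx": 0.025, "ty": -0.03, "tz": 0.006, "fingers": -1}, {"ax": 0, "ay": 0, "az": -7, "tx": 0.025, "ty": -0.03, "tz": 0, "fingers": -1}])

```text
clock: 0.98
eef_pos: [0.3405, 0.3063, 0.3027]
eef_rot: [0.686, 0.728, 0.001, 0.0]
wrist_force: [1.5, 0.7, -0.6]
grip_width: 0.0854
```

>>> apply_moves(commands=[{"ax": 0, "ay": 0, "az": -3.5, "tx": 0.03, "ty": -0.025, "tz": 0, "fingers": -1}, {"ax": 0, "ay": 0, "az": 0, "tx": 0.03, "ty": -0.025, "tz": 0, "fingers": -1}, {"ax": 0, "ay": 0, "az": 0, "tx": 0.03, "ty": -0.025, "tz": 0, "fingers": -1}, {"ax": 0, "ay": 0, "az": 0, "tx": 0.03, "ty": -0.025, "tz": 0, "fingers": -1}, {"ax": 0, "ay": 0, "az": 0, "tx": 0.03, "ty": -0.025, "tz": 0, "fingers": -1}, {"ax": 0, "ay": 0, "az": 0, "tx": 0.03, "ty": -0.025, "tz": 0, "fingers": -1}, {"ax": 0, "ay": 0, "az": 0, "tx": 0.03, "ty": -0.025, "tz": 0, "fingers": -1}, {"ax": 0, "ay": 0, "az": 0, "tx": 0.03, "ty": -0.025, "tz": 0, "fingers": -1}, {"ax": 0, "ay": 0, "az": 0, "tx": 0.03, "ty": -0.025, "tz": 0, "fingers": -1}, {"ax": 0, "ay": 0, "az": 0, "tx": 0.03, "ty": -0.025, "tz": 0, "fingers": -1}])

```text
clock: 1.82
eef_pos: [0.6409, 0.0562, 0.301]
eef_rot: [0.706, 0.708, -0.0, -0.0]
wrist_force: [-1.3, 0.4, 1.2]
grip_width: 0.0851
```

Run:
```python
from h import *
import pickle
c=cam("wrist"); im=manip.read_camera("wrist")[:,:,::-1].copy(); pickle.dump(c,open("w1.pkl","wb")); cv2.imwrite("pics/w1.png",im)
p,T,o=tcp(); print(o["clock"],p,np.degrees(np.arctan2(T[1,0],T[0,0])),o["qvel"].round(3))
```

```text
1.8667 [0.6443953  0.05229474 0.29918638] 90.02979900214183 [ 0.057 -0.042  0.074  0.006 -0.001  0.091]
```

View pics/w1.png

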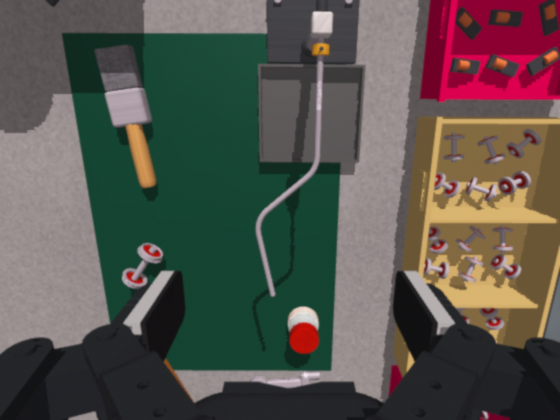

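The wrist view shows the whole wire: tip (272,294), first bend (262,222), second bend (318,163), brass collar (320,48). Next I'll trace its centre line.

Run:
```python
from h import *
import pickle
manip.read_camera("wrist")
c=cam("wrist"); im=manip.read_camera("wrist")[:,:,::-1].copy(); pickle.dump(c,open("w1.pkl","wb")); cv2.imwrite("pics/w2.png",im)
p,T,o=tcp(); print(o["clock"],p,o["qvel"].round(3))
g=cv2.cvtColor(im,cv2.COLOR_BGR2GRAY).astype(float); lab=cv2.cvtColor(im,cv2.COLOR_BGR2LAB).astype(float)
hsv=cv2.cvtColor(im,cv2.COLOR_BGR2HSV)
m=((g>110)&(hsv[...,1]<60)).astype(np.uint8); m[:, :245]=0; m[:,335:]=0; m[300:]=0; m[:52]=0
n,l,st,ce=cv2.connectedComponentsWithStats(m)
for i in range(1,n):
    if st[i,4]>20: print(i,st[i])
i=1+np.argmax(st[1:,4]); i=l[200:290,255:280].max()
m=(l==i); ys,xs=np.nonzero(m)
pts=[]
for v in range(ys.min(),ys.max()+1,6):
    r=np.nonzero(m[v])[0]
    if len(r): X=onz(c,r.mean(),v,.13); pts.append((v,r.mean(),len(r),*X[:2])) 
for q in pts: print("%d %.1f %d  %.4f %.4f"%q)
b=((hsv[...,0]>12)&(hsv[...,0]<28)&(hsv[...,1]>170)); b[:, :300]=0;b[:,340:]=0;b[70:]=0
ys2,xs2=np.nonzero(b);print("brass",xs2.mean(),ys2.min(),ys2.max(),onz(c,xs2.mean(),ys2.max(),.13),onz(c,xs2.mean(),ys2.max()+1,.137))
pickle.dump((np.nonzero(m)),open("wm.pkl","wb"))
```

```text
1.9667 [0.64087244 0.05601142 0.29961541] [ 0.04  -0.051  0.032  0.008  0.009  0.018]
1 [ 255   58   67  238 1355]
58 318.5 4  0.6653 0.1600
64 318.5 6  0.6654 0.1555
70 318.0 5  0.6651 0.1510
76 318.0 5  0.6652 0.1464
82 317.5 6  0.6649 0.1418
88 318.0 7  0.6654 0.1371
94 317.5 6  0.6651 0.1324
100 317.5 6  0.6653 0.1277
106 317.5 6  0.6654 0.1229
112 317.0 5  0.6651 0.1181
118 317.0 5  0.6652 0.1132
124 316.5 6  0.6649 0.1082
130 316.5 6  0.6650 0.1033
136 316.5 6  0.6651 0.0982
142 316.5 6  0.6652 0.0931
148 316.0 5  0.6649 0.0880
154 316.0 5  0.6650 0.0828
160 315.0 5  0.6643 0.0776
166 312.5 6  0.6622 0.0723
172 308.0 7  0.6583 0.0670
178 301.5 8  0.6527 0.0616
184 294.5 8  0.6465 0.0561
190 287.0 7  0.6398 0.0506
196 279.5 8  0.6331 0.0451
202 272.5 8  0.6267 0.0395
208 265.5 8  0.6203 0.0338
214 260.5 6  0.6156 0.0280
220 257.5 6  0.6128 0.0222
226 256.5 4  0.6117 0.0164
232 257.0 5  0.6120 0.0105
238 258.0 5  0.6128 0.0045
244 260.0 5  0.6145 -0.0015
250 261.0 5  0.6153 -0.0076
256 263.0 5  0.6170 -0.0138
262 264.0 5  0.6179 -0.0200
268 265.5 4  0.6192 -0.0263
274 267.0 5  0.6205 -0.0327
280 268.5 4  0.6218 -0.0392
286 270.0 5  0.6232 -0.0457
292 271.0 5  0.6241 -0.0523
brass 318.67857142857144 41 52 [0.66531376 0.16446614 0.13      ] [0.66480585 0.16297473 0.137     ]
```

>>> apply_moves(commands=[{"ax": 0, "ay": 0, "az": 2.5, "tx": -0.018, "ty": -0.035, "tz": 0, "fingers": -1}, {"ax": 0, "ay": 0, "az": 2.5, "tx": -0.018, "ty": -0.035, "tz": 0, "fingers": -1}, {"ax": 0, "ay": 0, "az": 2.5, "tx": -0.018, "ty": -0.035, "tz": 0, "fingers": -1}, {"ax": 0, "ay": 0, "az": 2.5, "tx": -0.018, "ty": -0.035, "tz": 0, "fingers": -1}, {"ax": 0, "ay": 0, "az": 2.5, "tx": -0.018, "ty": -0.035, "tz": -0.01, "fingers": -1}, {"ax": 0, "ay": 0, "az": 2.5, "tx": -0.018, "ty": -0.035, "tz": -0.01, "fingers": -1}, {"ax": 0, "ay": 0, "az": 2.5, "tx": -0.018, "ty": -0.035, "tz": -0.01, "fingers": -1}, {"ax": 0, "ay": 0, "az": 2.5, "tx": -0.018, "ty": -0.035, "tz": -0.01, "fingers": -1}, {"ax": 0, "ay": 0, "az": 2.5, "tx": -0.018, "ty": -0.035, "tz": -0.02, "fingers": -1}, {"ax": 0, "ay": 0, "az": 1.9, "tx": -0.02, "ty": -0.035, "tz": -0.02, "fingers": -1}])

```text
clock: 2.8
eef_pos: [0.4591, -0.2882, 0.224]
eef_rot: [0.539, 0.842, 0.0, 0.001]
wrist_force: [0.9, -1.1, -0.0]
grip_width: 0.0852
```

>>> apply_moves(commands=[{"ax": 0, "ay": 0, "az": 0, "tx": 0, "ty": 0, "tz": -0.02, "fingers": -1}, {"ax": 0, "ay": 0, "az": 0, "tx": 0, "ty": -0.004, "tz": 0, "fingers": -1}, {"ax": 0, "ay": 0, "az": 0, "tx": 0, "ty": 0, "tz": 0, "fingers": -1}, {"ax": 0, "ay": 0, "az": 0, "tx": 0, "ty": 0, "tz": 0, "fingers": -1}])

```text
clock: 3.13
eef_pos: [0.4608, -0.2909, 0.2054]
eef_rot: [0.54, 0.842, 0.0, 0.001]
wrist_force: [-0.3, 0.4, -0.5]
grip_width: 0.0852
```

Run:
```python
from h import *
import pickle
c=cam("wrist"); im=manip.read_camera("wrist")[:,:,::-1].copy(); pickle.dump(c,open("w3.pkl","wb")); cv2.imwrite("pics/w3.png",im)
p,T,o=tcp(); print(o["clock"],p,np.degrees(np.arctan2(T[1,0],T[0,0])),o["qvel"].round(3))
hsv=cv2.cvtColor(im,cv2.COLOR_BGR2HSV)
```

```text
3.1833 [ 0.46101045 -0.29087301  0.2055589 ] 114.65170741452098 [ 0.003  0.002 -0.001 -0.001 -0.003 -0.003]
```

View pics/w3.png

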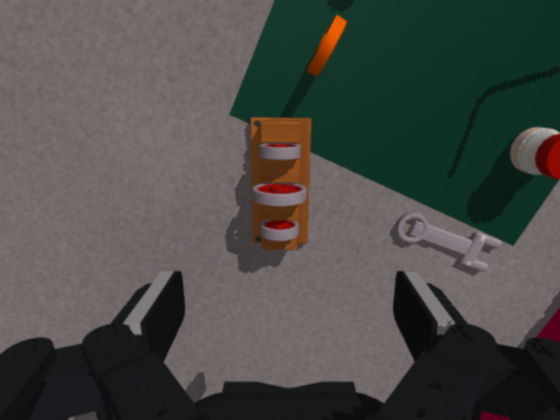

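Run:
```python
from h import *
import pickle
crop("pics/w3.png",235,105,325,265,3.7,"pics/w3c.png")
c=pickle.load(open("w3.pkl","rb")); im=cv2.imread("pics/w3.png"); hsv=cv2.cvtColor(im,cv2.COLOR_BGR2HSV)
p,T,o=tcp(); print("tcp px",proj(c,p), "tcp at z.043", proj(c,[p[0],p[1],.043]))
red=((hsv[...,0]<5)|(hsv[...,0]>173))&(hsv[...,1]>150); 
gry=(hsv[...,1]<70)&(hsv[...,2]>120)
m=((red|gry).astype(np.uint8)); m[:, :245]=0;m[:,315:]=0;m[:170]=0;m[215:]=0
n,l,st,ce=cv2.connectedComponentsWithStats(m)
for i in range(1,n):
    if st[i,4]>50: print(st[i],ce[i])
i=1+np.argmax(st[1:,4]);M=l==i
for col in (265,272,280,288,295): r=np.nonzero(M[:,col])[0]; rr=np.nonzero((M&gry)[:,col])[0]; print(col,r.min(),r.max(),rr)
x,y,w,h,_=st[i]
a=onz(c,x-.0,y+h/2,.043);b=onz(c,x+w-1,y+h/2,.043);print(a,b,np.linalg.norm(a-b),(a+b)/2)
wd=((hsv[...,0]>5)&(hsv[...,0]<22)&(hsv[...,1]>110)).astype(np.uint8)|red.astype(np.uint8)|gry.astype(np.uint8); wd[:, :240]=0;wd[:,325:]=0;wd[:112]=0;wd[255:]=0
ct=max(cv2.findContours(wd,0,2)[0],key=cv2.contourArea);print(cv2.minAreaRect(ct))
ex=T[:2,0]
for name,v in [("yaw",np.degrees(np.arctan2(T[1,0],T[0,0])))]: print(v)
```

```text
tcp px [289.73798296 277.75334917] tcp at z.043 [288.99168451 187.9878583 ]
[255 184  51  22 714] [283.16666667 193.17507003]
265 185 193 [193]
272 184 196 [194 195 196]
280 184 204 [194 195 196 197 198 199 200 201 202 203 204]
288 184 204 [194 195 196 197 198 199 200 201 202 203 204]
295 186 203 [193 194 195 196 197 198 199 200 201 202 203]
[ 0.43652598 -0.30907333  0.043     ] [ 0.47643427 -0.29077282  0.043     ] 0.04390421678197978 [ 0.45648013 -0.29992307  0.043     ]
((280.5, 183.0), (132.0, 61.0), 90.0)
114.65170741452098
```

View pics/w3c.png

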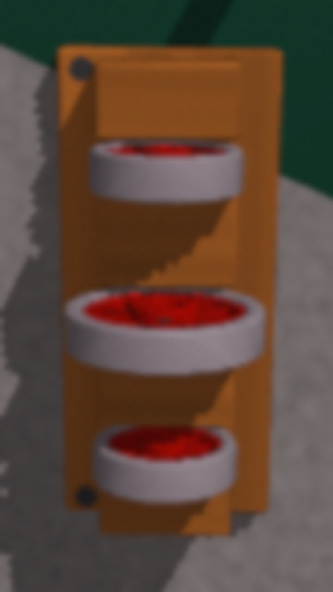

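Run:
```python
from h import *
import pickle
c=pickle.load(open("w3.pkl","rb"))
p,T,o=tcp()
t=onz(c,280,199,.067); print("top",t, T.T@(t-p))
a=onz(c,252.6,192,.043);b=onz(c,306.8,192,.043);m=(a+b)/2;print(m,np.linalg.norm(a-b),T.T@(m-p))
# rack corners foot top z=.01 : corners in crop
for cx,cy in [(58,46),(283,50),(62,510),(268,515)]:
    u,v=235+cx/3.7-.5,105+cy/3.7-.5; print(onz(c,u,v,.010), end=' ')
P=[onz(c,235+cx/3.7-.5,105+cy/3.7-.5,.010) for cx,cy in [(58,46),(283,50),(62,510),(268,515)]]
print(); print(np.linalg.norm(P[0]-P[1]),np.linalg.norm(P[0]-P[2]),np.mean(P,axis=0)); d=P[0]-P[2]+P[1]-P[3]; print(np.degrees(np.arctan2(d[1],d[0])))
```

```text
top [ 0.45566534 -0.29683746  0.067     ] [-0.00298906 -0.00749781  0.13855527]
[ 0.4551243  -0.29755163  0.043     ] 0.04747075318729254 [-0.00337742 -0.00831374  0.16255498]
[ 0.40446809 -0.25246705  0.01      ] [ 0.45532186 -0.23018825  0.01      ] [ 0.45341166 -0.36585593  0.01      ] [ 0.50537785 -0.3436645   0.01      ] 
0.055519819640066886 0.12350105901611622 [ 0.45464486 -0.29804393  0.01      ]
113.57552800708069
```

>>> apply_moves(commands=[{"ax": 0, "ay": 0, "az": -1, "tx": -0.006, "ty": -0.006, "tz": -0.01, "fingers": -1}, {"ax": 0, "ay": 0, "az": 0, "tx": 0, "ty": 0, "tz": -0.03, "fingers": -1}, {"ax": 0, "ay": 0, "az": 0, "tx": 0, "ty": 0, "tz": -0.03, "fingers": -1}, {"ax": 0, "ay": 0, "az": 0, "tx": 0, "ty": 0, "tz": -0.03, "fingers": -1}, {"ax": 0, "ay": 0, "az": 0, "tx": 0, "ty": 0, "tz": -0.025, "fingers": -1}, {"ax": 0, "ay": 0, "az": 0, "tx": 0, "ty": 0, "tz": -0.015, "fingers": -1}, {"ax": 0, "ay": 0, "az": 0, "tx": 0, "ty": 0, "tz": 0, "fingers": -1}, {"ax": 0, "ay": 0, "az": 0, "tx": 0, "ty": 0, "tz": 0, "fingers": -1}])

```text
clock: 3.85
eef_pos: [0.4541, -0.2974, 0.0639]
eef_rot: [0.548, 0.837, 0.0, -0.0]
wrist_force: [0.0, -0.1, 0.4]
grip_width: 0.0853
```

Run:
```python
from h import *
import pickle
c=cam("wrist"); im=manip.read_camera("wrist")[:,:,::-1].copy(); pickle.dump(c,open("w4.pkl","wb")); cv2.imwrite("pics/w4.png",im)
p,T,o=tcp(); print(o["clock"],p,np.degrees(np.arctan2(T[1,0],T[0,0])),o["qvel"].round(3),T[:,2])
print(proj(c,[.4552,-.2972,.043]),proj(c,[.4552,-.2972,.067]))
```

```text
3.9 [ 0.45461363 -0.29773565  0.06502609] 113.59088263517566 [-0.003 -0.014 -0.014  0.001  0.002 -0.   ] [ 8.87550439e-04 -6.73089957e-04 -9.99999380e-01]
[291.34766553 257.76219134] [291.74012527 281.45742973]
```

View pics/w4.png

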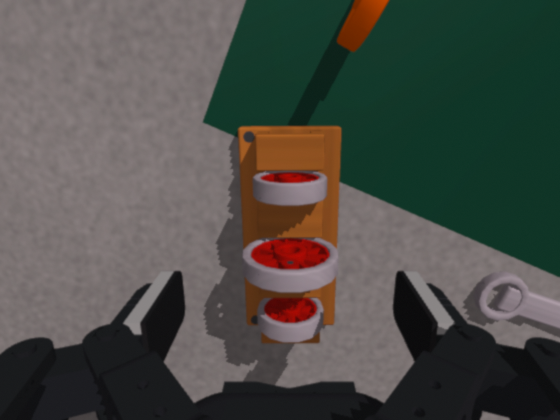

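>>> apply_moves(commands=[{"ax": 0, "ay": 0, "az": 0, "tx": -0.0003, "ty": 0.002, "tz": -0.015, "fingers": -1}, {"ax": 0, "ay": 0, "az": 0, "tx": 0, "ty": 0, "tz": -0.015, "fingers": -1}, {"ax": 0, "ay": 0, "az": 0, "tx": 0, "ty": 0, "tz": -0.015, "fingers": -1}, {"ax": 0, "ay": 0, "az": 0, "tx": 0, "ty": 0, "tz": 0, "fingers": -1}, {"ax": 0, "ay": 0, "az": 0, "tx": 0, "ty": 0, "tz": 0, "fingers": 0}, {"ax": 0, "ay": 0, "az": 0, "tx": 0, "ty": 0, "tz": 0, "fingers": 0}, {"ax": 0, "ay": 0, "az": 0, "tx": 0, "ty": 0, "tz": 0, "fingers": 0}], squeeze=40)

```text
clock: 4.48
eef_pos: [0.4546, -0.2961, 0.0206]
eef_rot: [0.548, 0.837, -0.0, 0.001]
wrist_force: [-0.6, 0.4, 0.4]
grip_width: 0.0515
```

Run:
```python
from h import *
p,T,o=tcp(); print(o["clock"],p,o["grip_width"],o["wrist_force"])
```

```text
4.4833 [ 0.45457492 -0.29609573  0.02059891] 0.05150059081981179 [-0.56551879  0.42905684  0.40717559]
```

>>> apply_moves(commands=[{"ax": 0, "ay": 0, "az": 0, "tx": 0, "ty": 0, "tz": 0, "fingers": 1}, {"ax": 0, "ay": 0, "az": 0, "tx": 0, "ty": 0, "tz": 0, "fingers": 1}, {"ax": 0, "ay": 0, "az": 0, "tx": 0, "ty": 0, "tz": 0, "fingers": 1}, {"ax": 0, "ay": 0, "az": 0, "tx": 0, "ty": 0, "tz": 0, "fingers": 1}, {"ax": 0, "ay": 0, "az": 0, "tx": 0, "ty": 0, "tz": 0, "fingers": 1}], squeeze=40)

```text
clock: 4.9
eef_pos: [0.4546, -0.2961, 0.0205]
eef_rot: [0.548, 0.837, -0.0, 0.001]
wrist_force: [-1.3, 0.2, 6.9]
grip_width: 0.0467
```

Run:
```python
from h import *
import pickle
c=cam("wrist"); im=manip.read_camera("wrist")[:,:,::-1].copy(); pickle.dump(c,open("w5.pkl","wb")); cv2.imwrite("pics/w5.png",im)
p,T,o=tcp(); print(o["clock"],p,o["grip_width"],o["wrist_force"])
```

```text
4.95 [ 0.45461498 -0.29609386  0.02044184] 0.04667087446875311 [1.21588725 0.25800893 7.38772615]
```

View pics/w5.png

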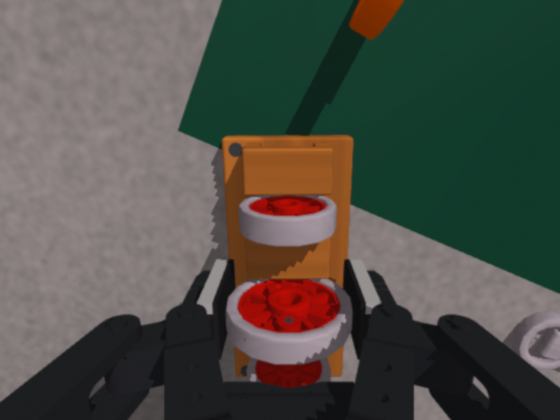

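>>> apply_moves(commands=[{"ax": 0, "ay": 0, "az": 0, "tx": 0, "ty": 0, "tz": 0.004, "fingers": 1}, {"ax": 0, "ay": 0, "az": 0, "tx": 0, "ty": 0, "tz": 0.008, "fingers": 1}, {"ax": 0, "ay": 0, "az": 0, "tx": 0, "ty": 0, "tz": 0.012, "fingers": 1}, {"ax": 0, "ay": 0, "az": 0, "tx": 0, "ty": 0, "tz": 0.02, "fingers": 1}, {"ax": 0, "ay": 0, "az": 0, "tx": 0, "ty": 0, "tz": 0.03, "fingers": 1}, {"ax": 0, "ay": 0, "az": 0, "tx": 0, "ty": 0, "tz": 0.03, "fingers": 1}, {"ax": 0, "ay": 0, "az": -2, "tx": 0.015, "ty": 0.016, "tz": 0.01, "fingers": 1}, {"ax": 0, "ay": 0, "az": -2, "tx": 0.02, "ty": 0.022, "tz": 0, "fingers": 1}, {"ax": 0, "ay": 0, "az": -2, "tx": 0.02, "ty": 0.022, "tz": 0, "fingers": 1}, {"ax": 0, "ay": 0, "az": -2, "tx": 0.02, "ty": 0.022, "tz": 0, "fingers": 1}])

```text
clock: 5.78
eef_pos: [0.5297, -0.2128, 0.1348]
eef_rot: [0.606, 0.796, 0.0, 0.001]
wrist_force: [0.2, -0.8, -1.1]
grip_width: 0.0468
```

```bash
cat > fit.py <<'E'
from h import *
import pickle
c=pickle.load(open("w1.pkl","rb")); ys,xs=pickle.load(open("wm.pkl","rb"))
rows={}
for v in np.unique(ys): rows[v]=xs[ys==v].mean()
P=np.array([onz(c,u,v,.13)[:2] for v,u in rows.items()])
def line(sel):
    Q=P[sel]; m=Q.mean(0); d=np.linalg.svd(Q-m)[2][0]; d*=np.sign(d[1]); return m,d,np.std((Q-m)@[-d[1],d[0]])
y=P[:,1]
L1=line((y<0.000)&(y>-.052));L2=line((y>.038)&(y<.060));L3=line((y>.088)&(y<.155))
def inter(a,b):
    s=np.linalg.solve(np.c_[a[1],-b[1]],b[0]-a[0]); return a[0]+s[0]*a[1]
ang=lambda L:np.degrees(np.arctan2(L[1][1],L[1][0]))
if __name__=="__main__":
    for L in (L1,L2,L3): print(L[0].round(4),ang(L).round(2),L[2])
    A=inter(L1,L2);B=inter(L2,L3)
    t1=25e-3*np.tan(np.radians(ang(L1)-ang(L2))/2);t2=25e-3*np.tan(np.radians(ang(L3)-ang(L2))/2)
    tip=onz(c,271.8,294.5,.13)[:2]; s=(tip-L1[0])@L1[1]; tip=L1[0]+s*L1[1]
    stop=L3[0]+L3[1]*((.1645-L3[0][1]))
    print("tip",tip,"b1",A-t1*L1[1],A+t1*L2[1],"b2",B-t2*L2[1],B+t2*L3[1],"stop",stop)
    print("len",np.linalg.norm(A-t1*L1[1]-tip),np.linalg.norm(B-A)-t1-t2,np.linalg.norm(stop-B)-t2)
E
python3 fit.py; python3 -c "
from h import *
p,T,o=tcp(); print(o['clock'],p,np.degrees(np.arctan2(T[1,0],T[0,0])),o['wrist_force'],o['grip_width'])"
```

```text
[ 0.6191 -0.0255] 101.1 0.00020434474728917238
[0.6382 0.0492] 40.52 0.00010281812123895039
[0.6651 0.1221] 89.73 0.00017019939764508567
tip [ 0.62487488 -0.055012  ] b1 [0.61208649 0.01014987] [0.62037593 0.03396912] b2 [0.65618796 0.0645763 ] [0.66494511 0.08346434] stop [0.66532323 0.16449954]
len 0.06640490951508696 0.04710946244290252 0.08103608480197835
5.7833 [ 0.52966217 -0.21278899  0.13475018] 105.44372829246001 [ 0.24614006 -0.76361799 -1.14275698] 0.046827232036322365
```

>>> apply_moves(commands=[{"ax": 0, "ay": 0, "az": -2, "tx": 0.022, "ty": 0.022, "tz": 0, "fingers": 1}, {"ax": 0, "ay": 0, "az": -2.3, "tx": 0.025, "ty": 0.025, "tz": 0, "fingers": 1}, {"ax": 0, "ay": 0, "az": 0, "tx": 0.025, "ty": 0.025, "tz": -0.01, "fingers": 1}, {"ax": 0, "ay": 0, "az": 0, "tx": 0.02, "ty": 0.02, "tz": -0.01, "fingers": 1}, {"ax": 0, "ay": 0, "az": 0, "tx": 0.01, "ty": 0.02, "tz": -0.007, "fingers": 1}, {"ax": 0, "ay": 0, "az": 0, "tx": 0, "ty": 0.01, "tz": 0, "fingers": 1}, {"ax": 0, "ay": 0, "az": 0, "tx": 0, "ty": 0, "tz": 0, "fingers": 1}, {"ax": 0, "ay": 0, "az": 0, "tx": 0, "ty": 0, "tz": 0, "fingers": 1}, {"ax": 0, "ay": 0, "az": 0, "tx": 0, "ty": 0, "tz": 0, "fingers": 1}])

```text
clock: 6.53
eef_pos: [0.6306, -0.0924, 0.107]
eef_rot: [0.634, 0.773, 0.0, 0.001]
wrist_force: [-0.4, 0.7, -0.8]
grip_width: 0.0469
```

Run:
```python
from h import *
import pickle
p,T,o=tcp(); print(o["clock"],p,np.degrees(np.arctan2(T[1,0],T[0,0])),o["wrist_force"],T[:,2],o["qvel"].round(3))
c=cam("wrist"); im=manip.read_camera("wrist")[:,:,::-1].copy(); pickle.dump(c,open("w6.pkl","wb")); cv2.imwrite("pics/w6.png",im)
cv2.imwrite("pics/s6.png",manip.read_camera("side")[:,:,::-1])
crop("pics/w6.png",200,130,380,380,3,"pics/w6c.png") 
crop("pics/s6.png",240,150,340,260,5,"pics/s6c.png")
p,T,o=tcp(); print(o["clock"],p,np.degrees(np.arctan2(T[1,0],T[0,0])),o["wrist_force"],T[:,2],o["qvel"].round(3))
```

```text
6.5333 [ 0.63063893 -0.09241339  0.10703425] 101.25710998355689 [-0.37640092  0.66367091 -0.84659857] [ 9.86104307e-04 -4.69889024e-04 -9.99999403e-01] [-0.007  0.001  0.001  0.001 -0.005  0.003]
6.6333 [ 0.63063612 -0.09260561  0.10677557] 101.22343287290204 [-0.06968599 -1.14362804 -1.0194979 ] [ 9.27568368e-04 -3.25880013e-04 -9.99999517e-01] [ 0.     0.005  0.002 -0.     0.     0.003]
```

View pics/w6.png

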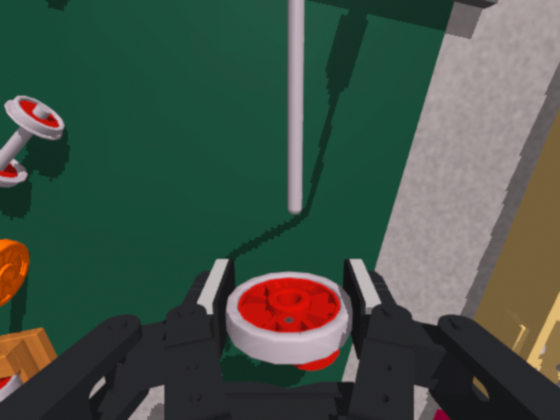

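View pics/s6c.png

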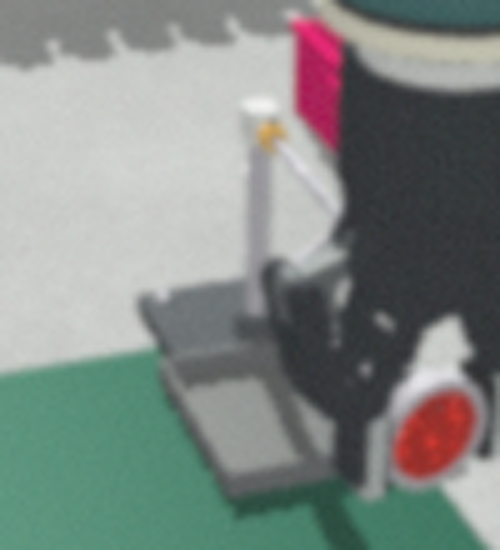

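View pics/w6c.png

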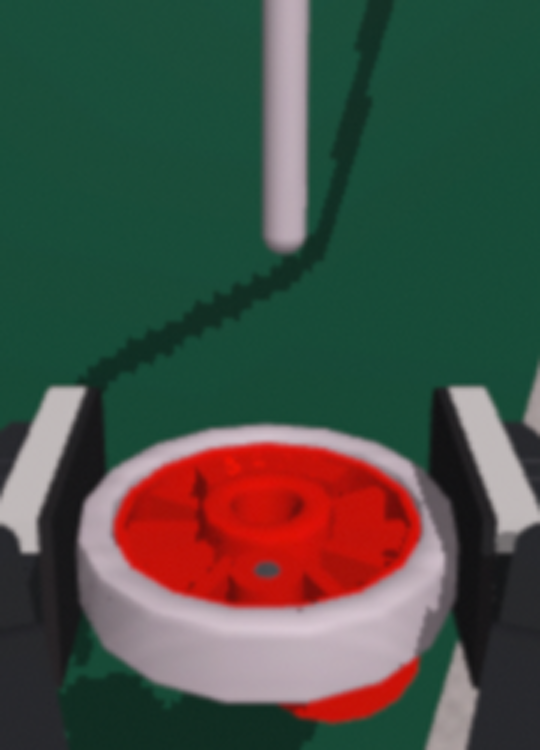

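```bash
cat > wire.py <<'E'
from h import *
def wireline(im,c,p,T,r0,r1,z=.13,c0=250,c1=345,thr=120):
    hsv=cv2.cvtColor(im,cv2.COLOR_BGR2HSV); m=(hsv[...,1]<70)&(hsv[...,2]>thr)
    out=[]
    for v in range(r0,r1,6):
        r=np.nonzero(m[v,c0:c1])[0]+c0
        if len(r)<5: continue
        X=T.T@(onz(c,r.mean(),v,z)-p); out.append((v,r.mean(),r.max()-r.min()+1,X[0],X[1]))
    return np.array(out)
E
python3 - <<'E'
from wire import *
import pickle
c=pickle.load(open("w6.pkl","rb")); im=cv2.imread("pics/w6.png"); p,T,o=tcp()
w=wireline(im,c,p,T,5,205); print(w[::4].round(4)); f=np.polyfit(w[:,3],w[:,4],1); print("yaw err deg",np.degrees(np.arctan(f[0])),"lat at wheel",f[1], "lat at tip",w[-1,3:])
# tip row
col=int(w[-1,1]);print([int(im[v,col].mean()) for v in range(205,220)])
# tyre
hsv=cv2.cvtColor(im,cv2.COLOR_BGR2HSV); red=(((hsv[...,0]<6)|(hsv[...,0]>172))&(hsv[...,1]>150)).astype(np.uint8);red[:265]=0;red[345:]=0;red[:,:225]=0;red[:,355:]=0
n,l,st,ce=cv2.connectedComponentsWithStats(red);
for i in range(1,n):
    if st[i,4]>50: print(st[i],ce[i])
print("expected hub face centre px",proj(c,p+T@[.0065,0,-.0225]),"tyre edges +x face",proj(c,p+T@[.005,.024,-.0225]),proj(c,p+T@[.005,-.024,-.0225]), proj(c,p+T@[.005,0,-.0465]))
E
```

```text
[[5.000e+00 2.960e+02 1.500e+01 1.021e-01 1.600e-03]
 [2.900e+01 2.960e+02 1.500e+01 9.570e-02 1.700e-03]
 [5.300e+01 2.960e+02 1.500e+01 8.900e-02 1.700e-03]
 [7.700e+01 2.955e+02 1.400e+01 8.210e-02 1.600e-03]
 [1.010e+02 2.955e+02 1.400e+01 7.490e-02 1.700e-03]
 [1.250e+02 2.955e+02 1.400e+01 6.740e-02 1.700e-03]
 [1.490e+02 2.950e+02 1.300e+01 5.970e-02 1.600e-03]
 [1.730e+02 2.950e+02 1.300e+01 5.160e-02 1.700e-03]
 [1.970e+02 2.950e+02 1.300e+01 4.320e-02 1.700e-03]]
yaw err deg -0.007333030137396458 lat at wheel 0.001675927970824398 lat at tip [0.04103783 0.00171724]
[177, 178, 177, 178, 174, 162, 146, 125, 102, 74, 48, 36, 34, 33, 32]
[ 238  278  102   54 4316] [288.62882298 304.71825765]
expected hub face centre px [289.83149648 290.46994504] tyre edges +x face [353.36614107 294.03780583] [226.2651532  293.95358574] [290.10105159 334.11075205]
```

Run:
```python
from wire import *
import pickle
from scipy.optimize import least_squares
c=pickle.load(open("w6.pkl","rb")); p,T,o=tcp()
th=np.linspace(0,2*np.pi,181)
def circ(x,r,a,l,h): return np.array([proj(c,p+T@[a+x,l+r*np.sin(t),h+r*np.cos(t)]) for t in th])
def pred(q):
    a,l,h=q
    f=circ(.005,.024,a,l,h); b=circ(-.005,.024,a,l,h); hb=circ(.006,.0045,a,l,h); ho=circ(.006,.0085,a,l,h)
    al=np.r_[f,b]
    return np.array([f[:,1].min(), b[:,1].max(), al[:,0].min(), al[:,0].max(), hb[:,1].min(),hb[:,1].max(),hb[:,0].min(),hb[:,0].max(),ho[:,1].min(),ho[:,0].min(),ho[:,0].max()])
k=lambda v,o:o+(v+.5)/3-.5
obs=np.array([k(425,130),k(703,130),k(78,200),k(458,200),k(487,130),k(524,130),k(232,200),k(302,200),k(468,130),k(201,200),k(332,200)])
r=least_squares(lambda q:pred(q)-obs,[0,0,-.0225]); print(r.x, r.fun.round(1))
print("wheel z",(p+T@r.x)[2])
# wire height from apparent width & from line/tip
```

```text
[-0.00405468 -0.00040954 -0.01978913] [-0.4  1.   0.4 -0.9 -0.7 -0.6  0.1  0.   0.6  0.1  0.4]
wheel z 0.12656636746373484
```

Run:
```python
from h import *
a=cv2.imread("pics/w5.png")[265:375,215:365];b=cv2.imread("pics/w6.png")[265:375,215:365]
cv2.imwrite("pics/cmp.png",cv2.resize(np.hstack([a,b]),None,fx=2.6,fy=2.6,interpolation=cv2.INTER_CUBIC))
for n in("w5","w6"):
    im=cv2.imread(f"pics/{n}.png");hsv=cv2.cvtColor(im,cv2.COLOR_BGR2HSV); red=(((hsv[...,0]<6)|(hsv[...,0]>172))&(hsv[...,1]>150)).astype(np.uint8);red[:265]=0;red[345:]=0;red[:,:225]=0;red[:,355:]=0
    N,l,st,ce=cv2.connectedComponentsWithStats(red);i=1+np.argmax(st[1:,4]);print(n,st[i],ce[i])
```

```text
w5 [ 238  279  102   54 4328] [288.63678373 305.20332717]
w6 [ 238  278  102   54 4316] [288.62882298 304.71825765]
```

View pics/cmp.png

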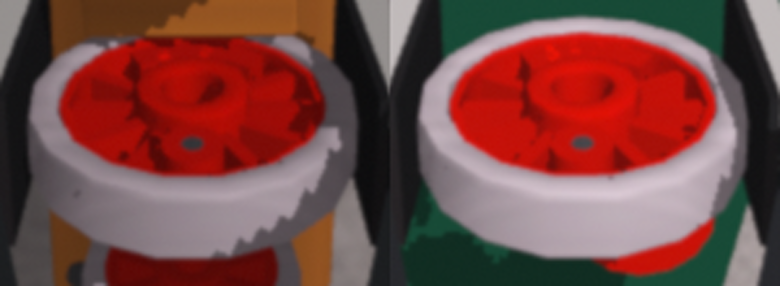

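>>> apply_moves(commands=[{"ax": 0, "ay": 0, "az": 0, "tx": 0.002, "ty": 0.0004, "tz": 0.0008, "fingers": 1}, {"ax": 0, "ay": 0, "az": 0, "tx": -0.0015, "ty": 0.0075, "tz": 0, "fingers": 1}, {"ax": 0, "ay": 0, "az": 0, "tx": -0.0015, "ty": 0.0075, "tz": 0, "fingers": 1}, {"ax": 0, "ay": 0, "az": 0, "tx": -0.0015, "ty": 0.0075, "tz": 0, "fingers": 1}, {"ax": 0, "ay": 0, "az": 0, "tx": -0.0009, "ty": 0.005, "tz": 0, "fingers": 1}, {"ax": 0, "ay": 0, "az": 0, "tx": 0, "ty": 0, "tz": 0, "fingers": 1}, {"ax": 0, "ay": 0, "az": 0, "tx": 0, "ty": 0, "tz": 0, "fingers": 1}, {"ax": 0, "ay": 0, "az": 0, "tx": 0, "ty": 0, "tz": 0, "fingers": 1}])

```text
clock: 7.3
eef_pos: [0.6275, -0.0637, 0.1067]
eef_rot: [0.634, 0.773, -0.0, 0.0]
wrist_force: [-0.1, 0.3, -1.6]
grip_width: 0.0468
```

```bash
cat > look.py <<'E'
import sys
from wire import *
import pickle
n=sys.argv[1]
c=cam("wrist"); im=manip.read_camera("wrist")[:,:,::-1].copy(); pickle.dump(c,open(n+".pkl","wb")); cv2.imwrite(f"pics/{n}.png",im)
p,T,o=tcp(); print(o["clock"],p.round(4),"yaw",np.degrees(np.arctan2(T[1,0],T[0,0])).round(2),"wheel z",(p[2]+.0225).round(4),"F",o["wrist_force"].round(2),"M",o["torque"].round(3),"tilt",T[:2,2].round(4), o["grip_width"].round(4))
crop(f"pics/{n}.png",215,int(sys.argv[2]),365,int(sys.argv[2])+150,4,f"pics/{n}c.png")
E
python3 look.py w7 220
```

```text
Traceback (most recent call last):
  File "look.py", line 6, in <module>
    p,T,o=tcp(); print(o["clock"],p.round(4),"yaw",np.degrees(np.arctan2(T[1,0],T[0,0])).round(2),"wheel z",(p[2]+.0225).round(4),"F",o["wrist_force"].round(2),"M",o["torque"].round(3),"tilt",T[:2,2].round(4), o["grip_width"].round(4))
                                                                                                                                                                                                                  ^^^^^^^^^^^^^^^^^^^^^
AttributeError: 'float' object has no attribute 'round'
```

```bash
sed -i 's/, o\["grip_width"\].round(4)//' look.py; python3 look.py w8 220
```

```text
7.4 [ 0.6275 -0.0639  0.1067] yaw 101.28 wheel z 0.1292 F [-0.31 -0.07 -1.13] M [0.016 0.03  0.064] tilt [-0.     -0.0001]
```

View pics/w8c.png

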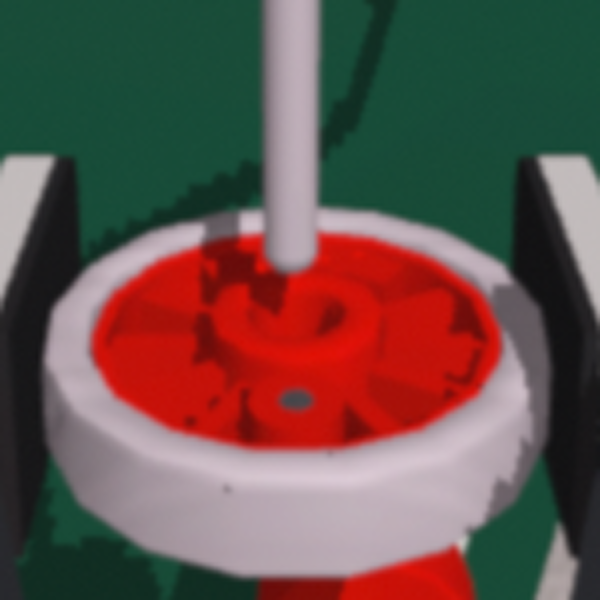

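Run:
```python
from wire import *
import pickle
def tiprow(n,col,r0,r1):
    hsv=cv2.cvtColor(cv2.imread(f"pics/{n}.png"),cv2.COLOR_BGR2HSV); s=hsv[r0:r1,col-1:col+2,1].mean(1); print(s.round(0)); return 
tiprow("w6",295,206,219); tiprow("w8",287,280,294)
```

```text
[ 22.  22.  23.  21.  21.  22.  23.  13.  45. 112. 154. 155. 157.]
[ 21.  22.  21.  21.  21.  22.  23.  54. 152. 221. 242. 242. 241. 245.]
```

Run:
```python
from wire import *
import pickle
c6=pickle.load(open("w6.pkl","rb"));c8=pickle.load(open("w8.pkl","rb"));c1=pickle.load(open("w1.pkl","rb"))
for a in (213.8,214.3,214.8):
  for b in (287.3,288.3):
    print(a,b,tri(c6,(295,a),c8,(287.5,b)))
print(c8[1]-c6[1])
for c,uv in ((c6,(295,214.3)),(c8,(287.5,287.8)),(c1,(271.8,294.5))): print(onz(c,*uv,.1273),onz(c,*uv,.13))
print(tri(c1,(271.8,294.5),c8,(287.5,287.8)),tri(c1,(271.8,294.5),c6,(295,214.3)))
print("bore face px",proj(c8,tcp()[0]+tcp()[1]@[.002,-.0004,-.0198]))
```

```text
213.8 287.3 (array([ 0.62502753, -0.05585529,  0.13004566]), np.float64(0.00013987639096408377))
213.8 288.3 (array([ 0.6249055 , -0.0553176 ,  0.13173433]), np.float64(0.00010123225417105335))
214.3 287.3 (array([ 0.62511885, -0.05627759,  0.1292885 ]), np.float64(0.0001582668801863453))
214.3 288.3 (array([ 0.62499477, -0.0557306 ,  0.13099834]), np.float64(0.0001191176226081582))
214.8 287.3 (array([ 0.6252114 , -0.0567056 ,  0.12852113]), np.float64(0.00017690873646632264))
214.8 288.3 (array([ 0.62508523, -0.05614912,  0.13025255]), np.float64(0.0001372442138730664))
[-0.00305885  0.02854491 -0.00030123]
[ 0.62536484 -0.05690514  0.1273    ] [ 0.62513805 -0.05604389  0.13      ]
[ 0.62529719 -0.05760367  0.1273    ] [ 0.62500341 -0.05609093  0.13      ]
[ 0.62466776 -0.05663126  0.1273    ] [ 0.6248163  -0.05502349  0.13      ]
(array([ 0.62489028, -0.05555084,  0.13001812]), np.float64(0.0009405678790249493)) (array([ 0.62500477, -0.05658553,  0.12772302]), np.float64(0.0007286508560222476))
bore face px [288.83862637 297.30941315]
```

Run:
```python
from wire import *
import pickle
def width(n,row,c0,c1):
    im=cv2.imread(f"pics/{n}.png").astype(float); g=im[row,:,1] if False else im[row,:,2]
    g=g[c0:c1]; bg=np.median(np.r_[g[:6],g[-6:]]); mx=np.median(np.sort(g)[-9:]); h=(bg+mx)/2
    i=np.nonzero(g>h)[0]; a=i[0]-(g[i[0]]-h)/(g[i[0]]-g[i[0]-1]); b=i[-1]+(g[i[-1]]-h)/(g[i[-1]]-g[i[-1]+1]); return b-a,(a+b)/2+c0
for n,rows in (("w6",range(20,200,20)),("w8",range(20,200,20))):
    c=pickle.load(open(n+".pkl","rb"))
    for r in rows:
        w,m=width(n,r,270,318)
        # depth along optical axis -> cylinder silhouettes
        K,p,Rm=c; p0,d=ray(c,m,r)
        # d has unit depth scale; perpendicular image distance: width direction ~ horizontal ; silhouette width = f*2r/sqrt(D^2-r^2)ish with depth
        Z=K[0,0]*.005/w
        # Z is the depth; more exact: distance in plane perpendicular to wire
        print(n,r,round(w,2),round(m,1),"z=",(p0+d*Z)[2].round(4))
```

```text
w6 20 15.32 296.0 z= 0.1192
w6 40 15.35 296.0 z= 0.1213
w6 60 15.03 295.7 z= 0.1206
w6 80 14.69 295.5 z= 0.1196
w6 100 14.57 295.4 z= 0.1206
w6 120 14.55 295.4 z= 0.1224
w6 140 14.17 295.2 z= 0.1212
w6 160 13.89 294.9 z= 0.1206
w6 180 13.84 294.8 z= 0.1223Traceback (most recent call last):
  File "<stdin>", line 10, in <module>
  File "<stdin>", line 6, in width
IndexError: index 48 is out of bounds for axis 0 with size 48
```

>>> apply_moves(commands=[{"ax": 0, "ay": 0, "az": 0, "tx": -0.0003, "ty": 0, "tz": 0.0008, "fingers": 1}, {"ax": 0, "ay": 0, "az": 0, "tx": -0.0004, "ty": 0.002, "tz": 0, "fingers": 1}, {"ax": 0, "ay": 0, "az": 0, "tx": -0.0004, "ty": 0.002, "tz": 0, "fingers": 1}, {"ax": 0, "ay": 0, "az": 0, "tx": -0.0004, "ty": 0.002, "tz": 0, "fingers": 1}, {"ax": 0, "ay": 0, "az": 0, "tx": 0, "ty": 0, "tz": 0, "fingers": 1}, {"ax": 0, "ay": 0, "az": 0, "tx": 0, "ty": 0, "tz": 0, "fingers": 1}])

```text
clock: 7.9
eef_pos: [0.6259, -0.0576, 0.1075]
eef_rot: [0.634, 0.773, 0.0, 0.0]
wrist_force: [-0.3, -0.0, -1.3]
grip_width: 0.0473
```

```bash
python3 look.py w9 220
```

```text
7.95 [ 0.626  -0.0576  0.1075] yaw 101.29 wheel z 0.13 F [-0.64 -1.14 -1.56] M [ 0.013 -0.012  0.025] tilt [ 0.0001 -0.    ]
```

View pics/w9c.png

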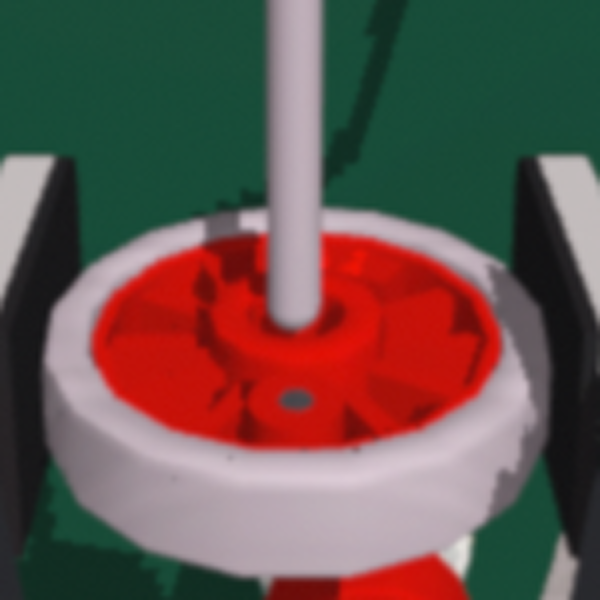

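>>> apply_moves(commands=[{"ax": 0, "ay": 0, "az": 0, "tx": -0.0004, "ty": 0.0018, "tz": 0, "fingers": 1}, {"ax": 0, "ay": 0, "az": 0, "tx": -0.0004, "ty": 0.0018, "tz": 0, "fingers": 1}, {"ax": 0, "ay": 0, "az": 0, "tx": 0, "ty": 0, "tz": 0, "fingers": 1}])

```text
clock: 8.2
eef_pos: [0.6251, -0.0538, 0.1075]
eef_rot: [0.634, 0.773, 0.0, -0.0]
wrist_force: [-0.3, 0.0, -0.7]
grip_width: 0.0472
```

```bash
python3 look.py w10 220
```

```text
8.25 [ 0.6251 -0.054   0.1075] yaw 101.3 wheel z 0.13 F [ 0.62  0.57 -1.3 ] M [-0.046 -0.028  0.052] tilt [-0.0001 -0.    ]
```

View pics/w10c.png

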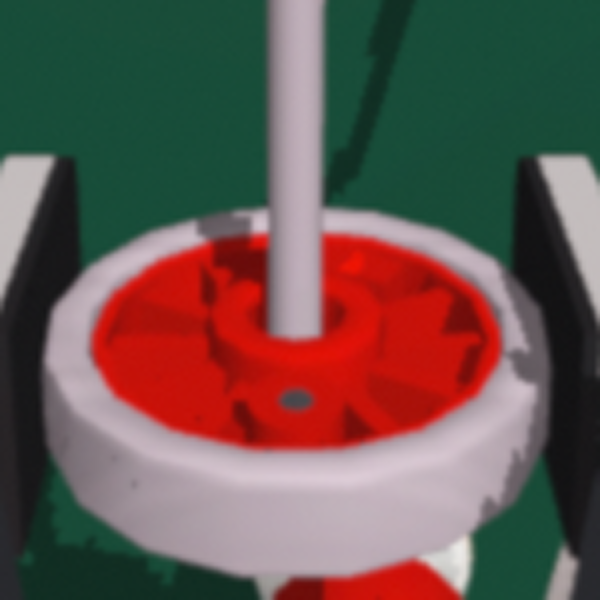

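>>> apply_moves(commands=[{"ax": 0, "ay": 0, "az": 0, "tx": -0.0005, "ty": 0.0025, "tz": 0, "fingers": 1}, {"ax": 0, "ay": 0, "az": 0, "tx": -0.0005, "ty": 0.0025, "tz": 0, "fingers": 1}, {"ax": 0, "ay": 0, "az": 0, "tx": -0.0005, "ty": 0.0025, "tz": 0, "fingers": 1}, {"ax": 0, "ay": 0, "az": 0, "tx": -0.0005, "ty": 0.0025, "tz": 0, "fingers": 1}, {"ax": 0, "ay": 0, "az": 0, "tx": -0.0005, "ty": 0.0025, "tz": 0, "fingers": 1}, {"ax": 0, "ay": 0, "az": 0, "tx": -0.0005, "ty": 0.0025, "tz": 0, "fingers": 1}, {"ax": 0, "ay": 0, "az": 0, "tx": 0, "ty": 0, "tz": 0, "fingers": 1}])

```text
clock: 8.83
eef_pos: [0.6221, -0.0386, 0.1075]
eef_rot: [0.634, 0.773, 0.0, -0.0]
wrist_force: [0.5, -0.2, 0.4]
grip_width: 0.0468
```

```bash
python3 look.py w11 220
cat > near.py <<'E'
# lateral of wire just ahead of the wheel, minus the bore's lateral, in tool frame
import sys
from wire import *
import pickle
n=sys.argv[1]; c=pickle.load(open(n+".pkl","rb")); im=cv2.imread(f"pics/{n}.png"); p,T,o=tcp()
w=wireline(im,c,p,T,180,270); f=np.polyfit(w[:,3],w[:,4],1)
print("yaw err",np.degrees(np.arctan(f[0])).round(2),"lat at wheel minus bore mm",((np.polyval(f,-.005)+.0004)*1e3).round(2),"x range",w[0,3],w[-1,3],"widths",w[:,2].min(),w[:,2].max())
E
python3 near.py w11
```

```text
8.8833 [ 0.6221 -0.0389  0.1075] yaw 101.3 wheel z 0.13 F [-0.2  -0.88 -0.44] M [ 0.007  0.024 -0.016] tilt [ 0.0001 -0.    ]
yaw err 0.18 lat at wheel minus bore mm -0.14 x range 0.04911676737082592 0.017635787964589943 widths 12.0 13.0
```

View pics/w11.png

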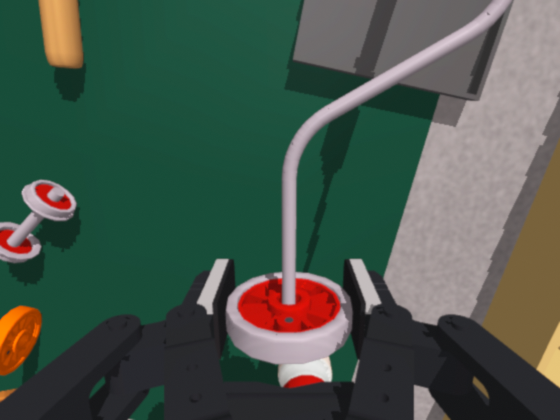

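```bash
cat > path.py <<'E'
from fit import *
def build(L1,L2,L3,tipy=-.0556,stopy=.1645,r=.025,ds=.0005):
    A=inter(L1,L2);B=inter(L2,L3)
    y1,y2,y3=[np.radians(ang(L)) for L in (L1,L2,L3)]
    t1=r*np.tan((y1-y2)/2);t2=r*np.tan((y3-y2)/2)
    P0=L1[0]+L1[1]*((tipy-.03-L1[0][1])/L1[1][1]); S=L3[0]+L3[1]*((stopy-L3[0][1])/L3[1][1])
    a0=A-t1*L1[1];b0=B-t2*L2[1]
    l1=np.linalg.norm(a0-P0);l2=np.linalg.norm(B-A)-t1-t2;l3=np.linalg.norm(S-B)-t2
    seg=[(l1,0),(r*(y1-y2),-1/r),(l2,0),(r*(y3-y2),1/r),(l3+.01,0)]
    pts=[P0];yaw=y1;x=P0.copy();s=0
    ks=np.concatenate([np.full(int(round(l/ds)),k) for l,k in seg])
    for k in ks:
        ym=yaw+k*ds/2; x=x+ds*np.array([np.cos(ym),np.sin(ym)]); yaw+=k*ds; pts.append(x.copy())
    pts=np.array(pts); n=int(.006/ds)
    C=np.array([pts[i-n:i+n+1].mean(0) for i in range(n,len(pts)-n)]); ch=np.array([pts[i+n]-pts[i-n] for i in range(n,len(pts)-n)])
    return C,np.degrees(np.arctan2(ch[:,1],ch[:,0])),ds,S
E
python3 - <<'E'
from path import *
c=pickle.load(open("w11.pkl","rb")); im=cv2.imread("pics/w11.png"); hsv=cv2.cvtColor(im,cv2.COLOR_BGR2HSV)
m=((hsv[...,1]<60)&(hsv[...,2]>125)).astype(np.uint8); m[260:]=0; m[:,:270]=0
n,l,st,ce=cv2.connectedComponentsWithStats(m); i=l[200,289]; print(st[i]); ys,xs=np.nonzero(l==i)
Q=np.array([onz(c,u,v,.13)[:2] for u,v in zip(xs,ys)])
# distance of pixels to the w1 path
C,Y,ds,S=build(L1,L2,L3)
from scipy.spatial import cKDTree
d,j=cKDTree(C).query(Q)
for k in range(0,len(C),16):
    w=np.abs(j-k)<6
    if w.sum()>8:
        t=np.radians(Y[k]); nrm=np.array([np.sin(t),-np.cos(t)]) # right
        print(round(k*ds*1e3),C[k].round(4),Y[k].round(1),"right offset mm",(((Q[w]-C[j[w]])@nrm).mean()*1e3).round(2),w.sum())
E
```

```text
[ 283    0  229  260 5143]
64 [ 0.6174 -0.0169] 101.1 right offset mm -0.07 180
72 [ 0.6159 -0.0091] 101.1 right offset mm -0.12 189
80 [ 0.6143 -0.0012] 101.1 right offset mm -0.11 195
88 [0.6128 0.0066] 100.5 right offset mm -0.18 207
96 [0.6119 0.0145] 90.6 right offset mm -0.37 215
104 [0.613  0.0223] 72.5 right offset mm -0.42 229
112 [0.6166 0.0294] 54.1 right offset mm -0.43 237
120 [0.622  0.0352] 41.9 right offset mm -0.23 236
128 [0.6281 0.0404] 40.4 right offset mm -0.19 238
136 [0.6342 0.0456] 40.4 right offset mm -0.32 257
144 [0.6402 0.0508] 40.4 right offset mm -0.39 270
152 [0.6463 0.056 ] 40.4 right offset mm -0.42 276
160 [0.6524 0.0611] 40.5 right offset mm -0.45 284
168 [0.6582 0.0666] 48.1 right offset mm -0.22 300
176 [0.6626 0.0732] 65.6 right offset mm 0.13 286
```

```bash
cat > plan.py <<'E'
import sys
from path import *
A_,L_=-.005,-.0004
C,Y,ds,S=build(L1,L2,L3)
def tgt(i):
    t=np.radians(Y[i]); ex=np.array([np.cos(t),np.sin(t)]); ey=np.array([np.sin(t),-np.cos(t)])
    return C[i]-A_*ex-L_*ey
def now():
    p,T,o=tcp(); y=np.degrees(np.arctan2(T[1,0],T[0,0])); w=p[:2]+A_*T[:2,0]+L_*T[:2,1]
    i=np.argmin(np.linalg.norm(C-w,axis=1)); t=np.radians(Y[i]); 
    return p,y,i,((w-C[i])@[np.sin(t),-np.cos(t)])*1e3,o
if __name__=="__main__":
    step,n=float(sys.argv[1]),int(sys.argv[2]); stp=int(round(step*1e-3/ds))
    p,y,i,off,o=now(); print("s",i*ds*1e3,"of stop-6",(np.argmin(np.linalg.norm(C-(S-.006*L3[1]),axis=1)))*ds*1e3,"right off",off.round(2),"yaw",round(y,1),"want",Y[i].round(1),"z",p[2].round(4),"F",o["wrist_force"].round(1))
    q=np.array([p[0],p[1]]);yy=y
    for k in range(1,n+1):
        g=tgt(min(i+k*stp,len(C)-1)); d=np.round(g-q,4); a=round(Y[min(i+k*stp,len(C)-1)]-yy,1); q=q+d; yy+=a
        print(f'tx {d[0]} ty {d[1]} az {a}')
E
python3 plan.py 3 10
```

```text
s 36.5 of stop-6 261.5 right off 0.04 yaw 101.3 want 101.1 z 0.1075 F [-0.2 -0.9 -0.4]
tx -0.0006 ty 0.0029 az -0.2
tx -0.0006 ty 0.0029 az 0.0
tx -0.0005 ty 0.003 az 0.0
tx -0.0006 ty 0.0029 az 0.0
tx -0.0006 ty 0.003 az 0.0
tx -0.0006 ty 0.0029 az 0.0
tx -0.0006 ty 0.003 az 0.0
tx -0.0005 ty 0.0029 az 0.0
tx -0.0006 ty 0.0029 az 0.0
tx -0.0006 ty 0.003 az 0.0
```

>>> apply_moves(commands=[{"ax": 0, "ay": 0, "az": -0.2, "tx": -0.0006, "ty": 0.0029, "tz": 0, "fingers": 1}, {"ax": 0, "ay": 0, "az": 0, "tx": -0.0006, "ty": 0.0029, "tz": 0, "fingers": 1}, {"ax": 0, "ay": 0, "az": 0, "tx": -0.0005, "ty": 0.003, "tz": 0, "fingers": 1}, {"ax": 0, "ay": 0, "az": 0, "tx": -0.0006, "ty": 0.0029, "tz": 0, "fingers": 1}, {"ax": 0, "ay": 0, "az": 0, "tx": -0.0006, "ty": 0.003, "tz": 0, "fingers": 1}, {"ax": 0, "ay": 0, "az": 0, "tx": -0.0006, "ty": 0.0029, "tz": 0, "fingers": 1}, {"ax": 0, "ay": 0, "az": 0, "tx": -0.0006, "ty": 0.003, "tz": 0, "fingers": 1}, {"ax": 0, "ay": 0, "az": 0, "tx": -0.0005, "ty": 0.0029, "tz": 0, "fingers": 1}, {"ax": 0, "ay": 0, "az": 0, "tx": -0.0006, "ty": 0.0029, "tz": 0, "fingers": 1}, {"ax": 0, "ay": 0, "az": 0, "tx": -0.0006, "ty": 0.003, "tz": 0, "fingers": 1}])

```text
clock: 9.72
eef_pos: [0.6163, -0.0094, 0.1075]
eef_rot: [0.636, 0.772, -0.0, -0.0]
wrist_force: [0.4, 0.0, -2.1]
grip_width: 0.047
```

```bash
python3 look.py w12 220; python3 near.py w12; python3 plan.py 3 8
```

```text
9.7667 [ 0.6162 -0.009   0.1075] yaw 101.1 wheel z 0.13 F [ 0.54  0.43 -0.87] M [ 0.018  0.04  -0.004] tilt [0.     0.0002]
yaw err 32.75 lat at wheel minus bore mm -17.88 x range 0.04637085152165845 0.016992942797648344 widths 6.0 27.0
s 67.0 of stop-6 261.5 right off -0.01 yaw 101.1 want 101.1 z 0.1075 F [ 0.5  0.4 -0.9]
tx -0.0006 ty 0.003 az 0.0
tx -0.0005 ty 0.0029 az 0.0
tx -0.0006 ty 0.003 az 0.0
tx -0.0006 ty 0.0029 az 0.0
tx -0.0006 ty 0.0029 az 0.0
tx -0.0006 ty 0.003 az 0.0
tx -0.0005 ty 0.0029 az -0.6
tx -0.0003 ty 0.003 az -2.3
```

View pics/w12c.png

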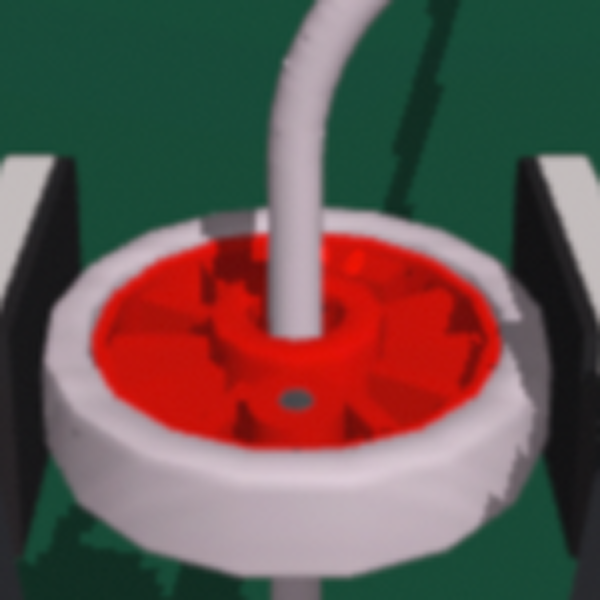

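Run:
```python
from h import *
import pickle
c=pickle.load(open("w12.pkl","rb")); p,T,o=tcp()
# hub face outline rows crop: top of outer hub ~ 275, bottom ~360 ; bore 290..340
for r in (297.5,298.5,299):
    print(r,T.T@(onz(c,288.8,r,.13)-p))
```

```text
297.5 [ 0.00306831 -0.00046416 -0.0224616 ]
298.5 [ 0.0026393  -0.00046402 -0.02246166]
299 [ 0.0024245  -0.00046395 -0.0224617 ]
```

```bash
sed -i 's/A_,L_=-.005/A_,L_=-.0035/' plan.py; python3 plan.py 2.5 10
```

```text
s 68.5 of stop-6 261.5 right off -0.01 yaw 101.1 want 101.1 z 0.1075 F [ 0.5  0.4 -0.9]
tx -0.0005 ty 0.0025 az 0.0
tx -0.0005 ty 0.0024 az 0.0
tx -0.0004 ty 0.0025 az 0.0
tx -0.0005 ty 0.0024 az 0.0
tx -0.0005 ty 0.0025 az 0.0
tx -0.0005 ty 0.0024 az 0.0
tx -0.0005 ty 0.0025 az -0.0
tx -0.0004 ty 0.0025 az -0.9
tx -0.0002 ty 0.0024 az -2.0
tx -0.0001 ty 0.0025 az -3.2
```

>>> apply_moves(commands=[{"ax": 0, "ay": 0, "az": 0, "tx": -0.0005, "ty": 0.0025, "tz": 0, "fingers": 1}, {"ax": 0, "ay": 0, "az": 0, "tx": -0.0005, "ty": 0.0024, "tz": 0, "fingers": 1}, {"ax": 0, "ay": 0, "az": 0, "tx": -0.0004, "ty": 0.0025, "tz": 0, "fingers": 1}, {"ax": 0, "ay": 0, "az": 0, "tx": -0.0005, "ty": 0.0024, "tz": 0, "fingers": 1}, {"ax": 0, "ay": 0, "az": 0, "tx": -0.0005, "ty": 0.0025, "tz": 0, "fingers": 1}, {"ax": 0, "ay": 0, "az": 0, "tx": -0.0005, "ty": 0.0024, "tz": 0, "fingers": 1}, {"ax": 0, "ay": 0, "az": 0, "tx": -0.0005, "ty": 0.0025, "tz": 0, "fingers": 1}, {"ax": 0, "ay": 0, "az": -0.9, "tx": -0.0004, "ty": 0.0025, "tz": 0, "fingers": 1}])

```text
clock: 10.43
eef_pos: [0.6125, 0.0102, 0.1075]
eef_rot: [0.642, 0.767, 0.0, 0.0]
wrist_force: [-0.3, -0.0, -1.7]
grip_width: 0.0472
```

```bash
python3 look.py w13 220;  python3 plan.py 2 5
```

```text
10.4833 [0.6125 0.0106 0.1075] yaw 100.06 wheel z 0.13 F [-0.5   1.37 -1.14] M [ 0.017  0.033 -0.023] tilt [0.     0.0002]
s 88.5 of stop-6 261.5 right off -0.01 yaw 100.1 want 100.2 z 0.1075 F [-0.5  1.4 -1.1]
tx -0.0002 ty 0.002 az -1.3
tx -0.0002 ty 0.002 az -2.3
tx 0.0001 ty 0.002 az -3.1
tx 0.0001 ty 0.002 az -3.8
tx 0.0004 ty 0.0019 az -4.5
```

View pics/w13c.png

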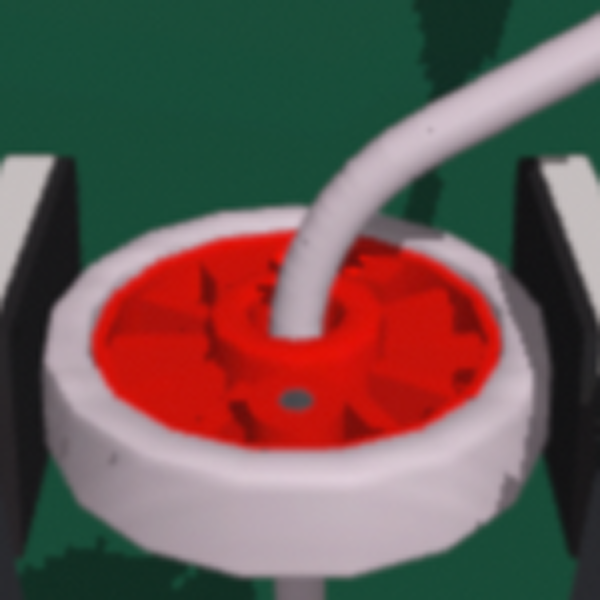

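>>> apply_moves(commands=[{"ax": 0, "ay": 0, "az": -1.3, "tx": -0.0002, "ty": 0.002, "tz": 0, "fingers": 1}, {"ax": 0, "ay": 0, "az": -2.3, "tx": -0.0002, "ty": 0.002, "tz": 0, "fingers": 1}, {"ax": 0, "ay": 0, "az": -3.1, "tx": 0.0001, "ty": 0.002, "tz": 0, "fingers": 1}, {"ax": 0, "ay": 0, "az": -3.8, "tx": 0.0001, "ty": 0.002, "tz": 0, "fingers": 1}, {"ax": 0, "ay": 0, "az": -4.5, "tx": 0.0004, "ty": 0.0019, "tz": 0, "fingers": 1}])

```text
clock: 10.9
eef_pos: [0.6127, 0.02, 0.1075]
eef_rot: [0.737, 0.676, 0.0, 0.0]
wrist_force: [0.2, 0.7, -1.3]
grip_width: 0.0466
```

```bash
python3 look.py w14 220;  python3 plan.py 2 6
```

```text
10.95 [0.6128 0.0203 0.1075] yaw 84.61 wheel z 0.13 F [ 0.32  0.37 -0.92] M [0.042 0.045 0.055] tilt [0.0001 0.0001]
s 98.5 of stop-6 261.5 right off 0.12 yaw 84.6 want 85.1 z 0.1075 F [ 0.3  0.4 -0.9]
tx 0.0004 ty 0.0021 az -4.1
tx 0.0007 ty 0.0019 az -4.6
tx 0.0008 ty 0.0018 az -4.6
tx 0.0009 ty 0.0017 az -4.6
tx 0.0011 ty 0.0016 az -4.6
tx 0.0013 ty 0.0015 az -4.6
```

View pics/w14c.png

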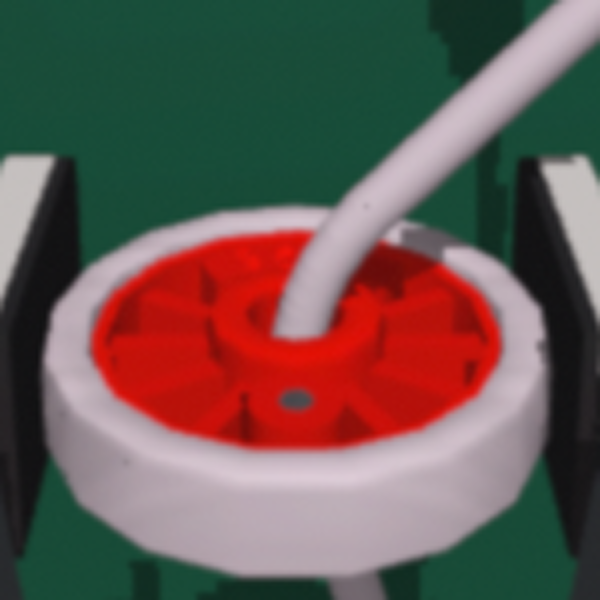

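Forces are at noise level and the wire is centred in the bore, so I'll continue round the first bend.

>>> apply_moves(commands=[{"ax": 0, "ay": 0, "az": -4.1, "tx": 0.0004, "ty": 0.0021, "tz": 0, "fingers": 1}, {"ax": 0, "ay": 0, "az": -4.6, "tx": 0.0007, "ty": 0.0019, "tz": 0, "fingers": 1}, {"ax": 0, "ay": 0, "az": -4.6, "tx": 0.0008, "ty": 0.0018, "tz": 0, "fingers": 1}, {"ax": 0, "ay": 0, "az": -4.6, "tx": 0.0009, "ty": 0.0017, "tz": 0, "fingers": 1}, {"ax": 0, "ay": 0, "az": -4.6, "tx": 0.0011, "ty": 0.0016, "tz": 0, "fingers": 1}])

```text
clock: 11.37
eef_pos: [0.6167, 0.0291, 0.1075]
eef_rot: [0.855, 0.519, -0.0, 0.0]
wrist_force: [0.2, 0.3, -0.4]
grip_width: 0.0472
```

```bash
python3 look.py w15 220;  python3 plan.py 2 7
```

```text
11.4167 [0.6168 0.0292 0.1075] yaw 62.2 wheel z 0.13 F [-0.15 -0.16 -0.48] M [ 0.035  0.001 -0.052] tilt [0.0001 0.0001]
s 108.5 of stop-6 261.5 right off 0.12 yaw 62.2 want 62.1 z 0.1075 F [-0.1 -0.2 -0.5]
tx 0.0011 ty 0.0017 az -4.6
tx 0.0014 ty 0.0014 az -4.6
tx 0.0014 ty 0.0014 az -4.0
tx 0.0015 ty 0.0013 az -3.3
tx 0.0015 ty 0.0012 az -2.4
tx 0.0015 ty 0.0013 az -1.8
tx 0.0016 ty 0.0013 az -0.9
```

View pics/w15c.png

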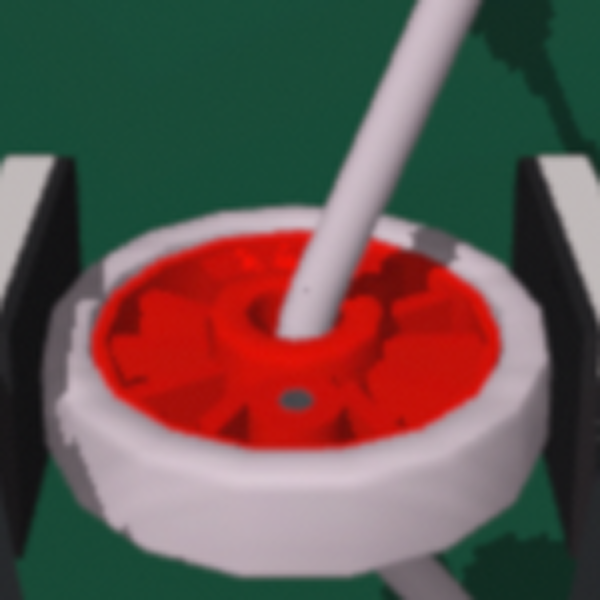

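>>> apply_moves(commands=[{"ax": 0, "ay": 0, "az": -4.6, "tx": 0.0013, "ty": 0.0016, "tz": 0, "fingers": 1}, {"ax": 0, "ay": 0, "az": -4.6, "tx": 0.0014, "ty": 0.0014, "tz": 0, "fingers": 1}, {"ax": 0, "ay": 0, "az": -4, "tx": 0.0014, "ty": 0.0014, "tz": 0, "fingers": 1}, {"ax": 0, "ay": 0, "az": -3.3, "tx": 0.0015, "ty": 0.0013, "tz": 0, "fingers": 1}, {"ax": 0, "ay": 0, "az": -2.4, "tx": 0.0015, "ty": 0.0012, "tz": 0, "fingers": 1}, {"ax": 0, "ay": 0, "az": -1.8, "tx": 0.0015, "ty": 0.0013, "tz": 0, "fingers": 1}, {"ax": 0, "ay": 0, "az": -0.9, "tx": 0.0016, "ty": 0.0013, "tz": 0, "fingers": 1}])

```text
clock: 12.0
eef_pos: [0.6269, 0.0385, 0.1075]
eef_rot: [0.936, 0.351, -0.0, -0.0]
wrist_force: [-1.0, -0.4, -0.6]
grip_width: 0.0471
```

```bash
python3 look.py w16 220; python3 near.py w16;  python3 plan.py 3 8
```

```text
12.05 [0.6271 0.0387 0.1075] yaw 41.12 wheel z 0.13 F [ 0.19  0.97 -0.01] M [-0.042  0.074 -0.001] tilt [0.0001 0.    ]
yaw err -1.51 lat at wheel minus bore mm 0.53 x range 0.04770654264288977 0.016248233160199764 widths 12.0 15.0
s 122.5 of stop-6 261.5 right off 0.38 yaw 41.1 want 40.6 z 0.1075 F [ 0.2  1.  -0. ]
tx 0.002 ty 0.0021 az -0.7
tx 0.0022 ty 0.0019 az -0.0
tx 0.0023 ty 0.002 az -0.0
tx 0.0023 ty 0.0019 az -0.0
tx 0.0023 ty 0.002 az -0.0
tx 0.0023 ty 0.0019 az -0.0
tx 0.0023 ty 0.002 az -0.0
tx 0.0023 ty 0.0019 az -0.0
```

View pics/w16.png

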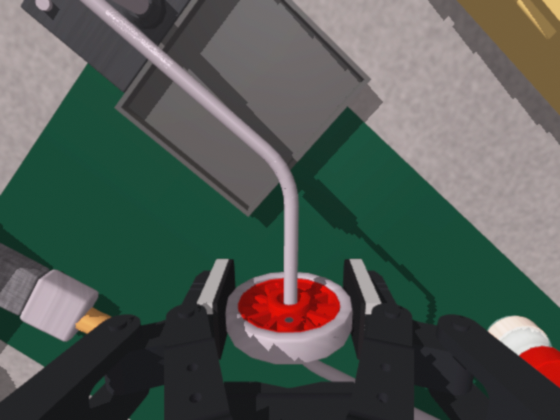

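>>> apply_moves(commands=[{"ax": 0, "ay": 0, "az": -0.5, "tx": 0.0022, "ty": 0.002, "tz": 0, "fingers": 1}, {"ax": 0, "ay": 0, "az": 0, "tx": 0.0023, "ty": 0.002, "tz": 0, "fingers": 1}, {"ax": 0, "ay": 0, "az": 0, "tx": 0.0023, "ty": 0.0019, "tz": 0, "fingers": 1}, {"ax": 0, "ay": 0, "az": 0, "tx": 0.0023, "ty": 0.002, "tz": 0, "fingers": 1}, {"ax": 0, "ay": 0, "az": 0, "tx": 0.0023, "ty": 0.0019, "tz": 0, "fingers": 1}, {"ax": 0, "ay": 0, "az": 0, "tx": 0.0023, "ty": 0.002, "tz": 0, "fingers": 1}, {"ax": 0, "ay": 0, "az": 0, "tx": 0.0023, "ty": 0.0019, "tz": 0, "fingers": 1}])

```text
clock: 12.63
eef_pos: [0.6431, 0.0524, 0.1075]
eef_rot: [0.938, 0.347, -0.0, -0.0]
wrist_force: [0.1, 0.7, -0.6]
grip_width: 0.0468
```

```bash
python3 look.py w17 220; python3 plan.py 2 9
python3 - <<'E'
from wire import *
import pickle
from path import *
from scipy.spatial import cKDTree
c=pickle.load(open("w17.pkl","rb")); im=cv2.imread("pics/w17.png"); hsv=cv2.cvtColor(im,cv2.COLOR_BGR2HSV)
m=((hsv[...,1]<60)&(hsv[...,2]>125)).astype(np.uint8); m[262:]=0
n,l,st,ce=cv2.connectedComponentsWithStats(m); i=l[255,289]; print(st[i]); ys,xs=np.nonzero(l==i)
Q=np.array([onz(c,u,v,.13)[:2] for u,v in zip(xs,ys)])
C,Y,ds,S=build(L1,L2,L3); d,j=cKDTree(C).query(Q)
for k in range(0,len(C),16):
    w=np.abs(j-k)<6
    if w.sum()>8:
        t=np.radians(Y[k]); print(round(k*ds*1e3),Y[k].round(1),(((Q[w]-C[j[w]])@[np.sin(t),-np.cos(t)]).mean()*1e3).round(2),w.sum())
E
```

```text
12.6833 [0.6433 0.0527 0.1074] yaw 40.6 wheel z 0.1299 F [-0.85  1.26 -1.73] M [0.007 0.013 0.013] tilt [0.     0.0001]
s 144.00000000000003 of stop-6 261.5 right off 0.17 yaw 40.6 want 40.4 z 0.1074 F [-0.8  1.3 -1.7]
tx 0.0013 ty 0.0014 az -0.2
tx 0.0016 ty 0.0012 az -0.0
tx 0.0015 ty 0.0013 az -0.0
tx 0.0015 ty 0.0013 az -0.0
tx 0.0015 ty 0.0013 az -0.0
tx 0.0016 ty 0.0013 az -0.0
tx 0.0015 ty 0.0013 az -0.0
tx 0.0015 ty 0.0013 az 0.1
tx 0.0015 ty 0.0014 az 0.7
[  70   54  225  208 4060]
168 48.1 -0.22 152
176 65.6 -0.16 166
184 82.8 -0.19 193
192 89.6 -0.35 204
200 89.6 -0.37 214
208 89.6 -0.36 222
216 89.6 -0.35 234
224 89.6 -0.36 241
232 89.6 -0.32 249
240 89.6 -0.37 259
248 89.6 -0.38 268
256 89.6 -0.39 279
264 89.6 -0.66 117
```

View pics/w17c.png

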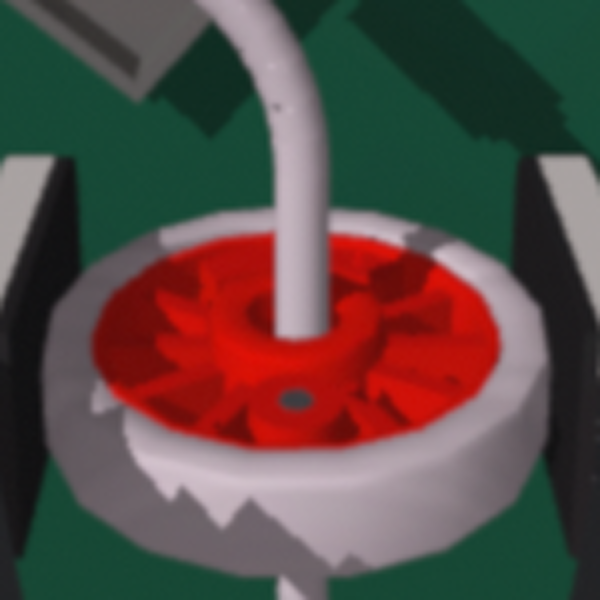

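>>> apply_moves(commands=[{"ax": 0, "ay": 0, "az": -0.2, "tx": 0.0017, "ty": 0.0011, "tz": 0, "fingers": 1}, {"ax": 0, "ay": 0, "az": 0, "tx": 0.0016, "ty": 0.0012, "tz": 0, "fingers": 1}, {"ax": 0, "ay": 0, "az": 0, "tx": 0.0015, "ty": 0.0013, "tz": 0, "fingers": 1}, {"ax": 0, "ay": 0, "az": 0, "tx": 0.0015, "ty": 0.0013, "tz": 0, "fingers": 1}, {"ax": 0, "ay": 0, "az": 0, "tx": 0.0015, "ty": 0.0013, "tz": 0, "fingers": 1}, {"ax": 0, "ay": 0, "az": 0, "tx": 0.0016, "ty": 0.0013, "tz": 0, "fingers": 1}, {"ax": 0, "ay": 0, "az": 0.1, "tx": 0.0015, "ty": 0.0013, "tz": 0, "fingers": 1}, {"ax": 0, "ay": 0, "az": 0.6, "tx": 0.0015, "ty": 0.0013, "tz": 0, "fingers": 1}])

```text
clock: 13.35
eef_pos: [0.6554, 0.0624, 0.1075]
eef_rot: [0.936, 0.351, 0.0, -0.0]
wrist_force: [0.6, 0.1, -1.3]
grip_width: 0.0469
```

```bash
python3 look.py w18 220; python3 plan.py 2 6
```

```text
13.4 [0.6556 0.0626 0.1075] yaw 41.18 wheel z 0.13 F [ 1.43 -0.09 -0.73] M [-0.024  0.034 -0.034] tilt [0.0001 0.0001]
s 160.0 of stop-6 261.5 right off 0.58 yaw 41.2 want 40.5 z 0.1075 F [ 1.4 -0.1 -0.7]
tx 0.0013 ty 0.0019 az 0.0
tx 0.0014 ty 0.0014 az 1.6
tx 0.0014 ty 0.0015 az 2.3
tx 0.0012 ty 0.0016 az 3.0
tx 0.0011 ty 0.0017 az 3.8
tx 0.001 ty 0.0018 az 4.5
```

View pics/w18c.png

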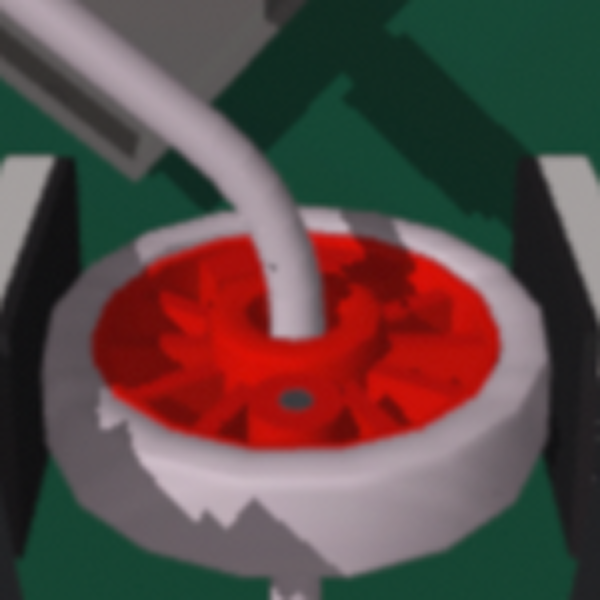

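>>> apply_moves(commands=[{"ax": 0, "ay": 0, "az": 0.3, "tx": 0.0014, "ty": 0.0017, "tz": 0, "fingers": 1}, {"ax": 0, "ay": 0, "az": 1.5, "tx": 0.0014, "ty": 0.0014, "tz": 0, "fingers": 1}, {"ax": 0, "ay": 0, "az": 2.3, "tx": 0.0014, "ty": 0.0015, "tz": 0, "fingers": 1}, {"ax": 0, "ay": 0, "az": 3, "tx": 0.0012, "ty": 0.0016, "tz": 0, "fingers": 1}, {"ax": 0, "ay": 0, "az": 3.8, "tx": 0.0011, "ty": 0.0017, "tz": 0, "fingers": 1}])

```text
clock: 13.82
eef_pos: [0.6619, 0.0703, 0.1075]
eef_rot: [0.898, 0.44, 0.0, -0.0]
wrist_force: [0.4, -1.2, -0.3]
grip_width: 0.0467
```

```bash
python3 look.py w19 220; python3 plan.py 2 6
```

```text
13.8667 [0.662  0.0706 0.1075] yaw 52.53 wheel z 0.13 F [ 0.02  1.06 -1.35] M [0.077 0.004 0.003] tilt [0.0001 0.0001]
s 170.0 of stop-6 261.5 right off 0.08 yaw 52.5 want 51.9 z 0.1075 F [ 0.   1.1 -1.3]
tx 0.0009 ty 0.0018 az 3.9
tx 0.0008 ty 0.0019 az 4.6
tx 0.0007 ty 0.0019 az 4.5
tx 0.0005 ty 0.002 az 4.6
tx 0.0003 ty 0.002 az 4.6
tx 0.0002 ty 0.002 az 4.4
```

View pics/w19c.png

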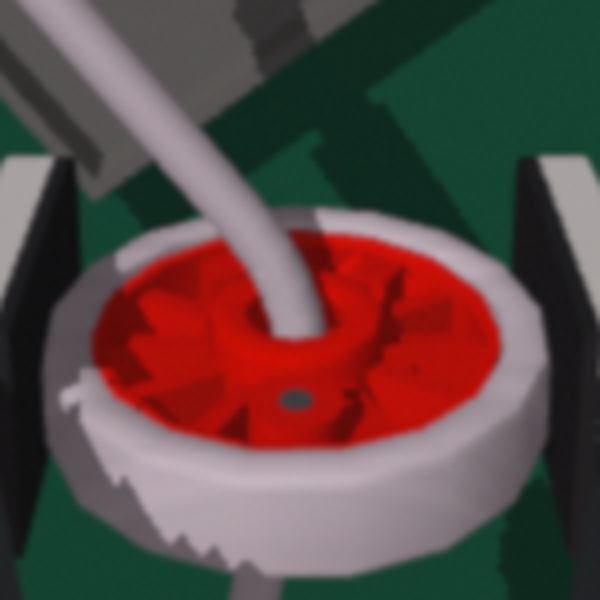

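>>> apply_moves(commands=[{"ax": 0, "ay": 0, "az": 3.9, "tx": 0.0009, "ty": 0.0018, "tz": 0, "fingers": 1}, {"ax": 0, "ay": 0, "az": 4.6, "tx": 0.0008, "ty": 0.0019, "tz": 0, "fingers": 1}, {"ax": 0, "ay": 0, "az": 4.5, "tx": 0.0007, "ty": 0.0019, "tz": 0, "fingers": 1}, {"ax": 0, "ay": 0, "az": 4.6, "tx": 0.0005, "ty": 0.002, "tz": 0, "fingers": 1}, {"ax": 0, "ay": 0, "az": 4.6, "tx": 0.0003, "ty": 0.002, "tz": 0, "fingers": 1}])

```text
clock: 14.28
eef_pos: [0.665, 0.0798, 0.1075]
eef_rot: [0.797, 0.604, -0.0, -0.0]
wrist_force: [-0.5, -0.1, -0.5]
grip_width: 0.0471
```

```bash
python3 look.py w20 220; python3 plan.py 2 6
```

```text
14.3333 [0.665  0.0802 0.1075] yaw 74.74 wheel z 0.13 F [-0.32  0.43 -1.25] M [ 0.018  0.025 -0.01 ] tilt [0.     0.0001]
s 180.0 of stop-6 261.5 right off -0.18 yaw 74.7 want 74.7 z 0.1075 F [-0.3  0.4 -1.3]
tx 0.0004 ty 0.0021 az 4.4
tx 0.0001 ty 0.002 az 3.6
tx 0.0 ty 0.002 az 2.9
tx 0.0 ty 0.002 az 2.1
tx -0.0 ty 0.002 az 1.3
tx -0.0 ty 0.002 az 0.6
```

View pics/w20c.png

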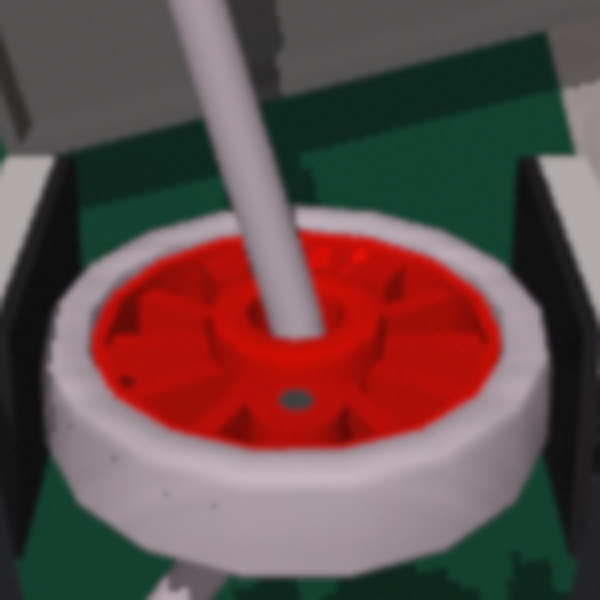

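>>> apply_moves(commands=[{"ax": 0, "ay": 0, "az": 4.4, "tx": 0.0003, "ty": 0.0021, "tz": 0, "fingers": 1}, {"ax": 0, "ay": 0, "az": 3.6, "tx": 0.0001, "ty": 0.002, "tz": 0, "fingers": 1}, {"ax": 0, "ay": 0, "az": 2.9, "tx": 0, "ty": 0.002, "tz": 0, "fingers": 1}, {"ax": 0, "ay": 0, "az": 2.1, "tx": 0, "ty": 0.002, "tz": 0, "fingers": 1}, {"ax": 0, "ay": 0, "az": 1.3, "tx": 0, "ty": 0.002, "tz": 0, "fingers": 1}, {"ax": 0, "ay": 0, "az": 0.6, "tx": 0, "ty": 0.002, "tz": 0, "fingers": 1}])

```text
clock: 14.83
eef_pos: [0.6654, 0.092, 0.1075]
eef_rot: [0.713, 0.701, -0.0, -0.0]
wrist_force: [0.8, 0.6, -1.1]
grip_width: 0.0469
```

```bash
python3 look.py w21 220; python3 near.py w21; python3 plan.py 3 6
```

```text
14.8833 [0.6653 0.0923 0.1075] yaw 89.08 wheel z 0.13 F [-0.8   0.24 -0.78] M [-0.036  0.061 -0.004] tilt [-0.      0.0001]
yaw err -0.43 lat at wheel minus bore mm -0.09 x range 0.048431966426900355 0.016957801054980882 widths 12.0 13.0
s 192.0 of stop-6 261.5 right off -0.22 yaw 89.1 want 89.6 z 0.1075 F [-0.8  0.2 -0.8]
tx 0.0002 ty 0.003 az 0.6
tx 0.0 ty 0.003 az -0.0
tx 0.0 ty 0.003 az -0.0
tx 0.0001 ty 0.003 az -0.0
tx -0.0 ty 0.003 az -0.0
tx -0.0 ty 0.003 az -0.0
```

View pics/w21.png

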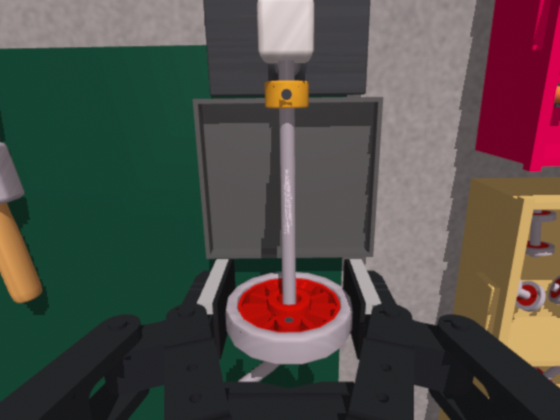

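Run:
```python
from h import *
import pickle
c=pickle.load(open("w21.pkl","rb")); p,T,o=tcp(); im=cv2.imread("pics/w21.png"); hsv=cv2.cvtColor(im,cv2.COLOR_BGR2HSV)
b=((hsv[...,0]>12)&(hsv[...,0]<28)&(hsv[...,1]>150)&(hsv[...,2]>120)); b[:60]=0;b[130:]=0;b[:,:255]=0;b[:,320:]=0
for col in (270,278,295,303):
    r=np.nonzero(b[:,col])[0]; print(col,r.min(),r.max(), [round((T.T@(onz(c,col,v+.5,.133)-p))[0],4) for v in (r.min(),r.max())])
```

```text
270 81 107 [np.float64(0.08), np.float64(0.0723)]
278 80 107 [np.float64(0.0803), np.float64(0.0723)]
295 80 107 [np.float64(0.0803), np.float64(0.0723)]
303 81 106 [np.float64(0.08), np.float64(0.0726)]
```

Run:
```python
from h import *
s=cam("side");t=cam("top")
print(tri(t,(180+118/5.5-.5,140+92/5.5-.5),s,(260+160/5-.5,160+54/5-.5)))
for z in (.138,.145,.15,.16): print(z,proj(s,[.666,.187,z]), (proj(s,[.666,.187,z])-[260,160])*5)
```

```text
(array([0.66609051, 0.1855782 , 0.1404292 ]), np.float64(0.0038107972431998473))
0.138 [291.99573479 170.79209461] [159.97867393  53.96047306]
0.145 [292.04445263 168.20653426] [160.22226315  41.03267131]
0.15 [292.07946766 166.3482114 ] [160.39733832  31.74105699]
0.16 [292.15004538 162.60250099] [160.75022688  13.01250495]
```

>>> apply_moves(commands=[{"ax": 0, "ay": 0, "az": 0.5, "tx": 0.0001, "ty": 0.003, "tz": 0, "fingers": 1}, {"ax": 0, "ay": 0, "az": 0, "tx": 0, "ty": 0.003, "tz": 0, "fingers": 1}, {"ax": 0, "ay": 0, "az": 0, "tx": 0, "ty": 0.003, "tz": 0, "fingers": 1}, {"ax": 0, "ay": 0, "az": 0, "tx": 0, "ty": 0.003, "tz": 0, "fingers": 1}, {"ax": 0, "ay": 0, "az": 0, "tx": 0, "ty": 0.003, "tz": 0, "fingers": 1}, {"ax": 0, "ay": 0, "az": 0, "tx": 0, "ty": 0.003, "tz": 0, "fingers": 1}, {"ax": 0, "ay": 0, "az": 0, "tx": 0, "ty": 0.003, "tz": 0, "fingers": 1}, {"ax": 0, "ay": 0, "az": 0, "tx": 0, "ty": 0.003, "tz": 0, "fingers": 1}, {"ax": 0, "ay": 0, "az": 0, "tx": 0, "ty": 0.003, "tz": 0, "fingers": 1}, {"ax": 0, "ay": 0, "az": 0, "tx": 0, "ty": 0.003, "tz": 0, "fingers": 1}])

```text
clock: 15.72
eef_pos: [0.6654, 0.1222, 0.1075]
eef_rot: [0.71, 0.705, -0.0, -0.0]
wrist_force: [-0.6, 0.1, -1.1]
grip_width: 0.047
```

```bash
python3 look.py w22 220; python3 near.py w22; python3 plan.py 3 2
```

```text
15.7667 [0.6654 0.1227 0.1075] yaw 89.59 wheel z 0.13 F [-0.6   1.46 -0.94] M [ 0.045 -0.02  -0.047] tilt [-0.      0.0002]
yaw err -0.34 lat at wheel minus bore mm 0.24 x range 0.03537026931162939 0.01682604694723506 widths 11.0 12.0
s 222.5 of stop-6 261.5 right off -0.28 yaw 89.6 want 89.6 z 0.1075 F [-0.6  1.5 -0.9]
tx 0.0003 ty 0.0031 az 0.0
tx 0.0 ty 0.003 az 0.0
```

View pics/w22.png

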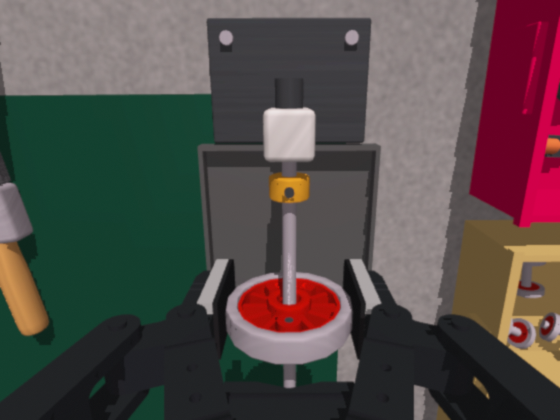

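>>> apply_moves(commands=[{"ax": 0, "ay": 0, "az": 0, "tx": 0.0002, "ty": 0.003, "tz": 0, "fingers": 1}, {"ax": 0, "ay": 0, "az": 0, "tx": 0, "ty": 0.003, "tz": 0, "fingers": 1}, {"ax": 0, "ay": 0, "az": 0, "tx": 0, "ty": 0.003, "tz": 0, "fingers": 1}, {"ax": 0, "ay": 0, "az": 0, "tx": 0, "ty": 0.003, "tz": 0, "fingers": 1}, {"ax": 0, "ay": 0, "az": 0, "tx": 0, "ty": 0.003, "tz": 0, "fingers": 1}, {"ax": 0, "ay": 0, "az": 0, "tx": 0, "ty": 0.003, "tz": 0, "fingers": 1}, {"ax": 0, "ay": 0, "az": 0, "tx": 0, "ty": 0.003, "tz": 0, "fingers": 1}, {"ax": 0, "ay": 0, "az": 0, "tx": 0, "ty": 0.003, "tz": 0, "fingers": 1}, {"ax": 0, "ay": 0, "az": 0, "tx": 0, "ty": 0.003, "tz": 0, "fingers": 1}, {"ax": 0, "ay": 0, "az": 0, "tx": 0, "ty": 0.003, "tz": 0, "fingers": 1}])

```text
clock: 16.6
eef_pos: [0.6657, 0.1522, 0.1075]
eef_rot: [0.71, 0.705, 0.0, 0.0]
wrist_force: [-0.2, -0.1, -1.4]
grip_width: 0.0466
```

```bash
python3 look.py w23 200; python3 plan.py 3 2
```

```text
16.65 [0.6656 0.1526 0.1075] yaw 89.6 wheel z 0.13 F [ 0.04 -0.01 -1.02] M [ 0.024  0.02  -0.036] tilt [-0.      0.0002]
s 252.5 of stop-6 261.5 right off -0.26 yaw 89.6 want 89.6 z 0.1075 F [ 0. -0. -1.]
tx 0.0003 ty 0.0031 az 0.0
tx -0.0 ty 0.003 az 0.0
```

View pics/w23c.png

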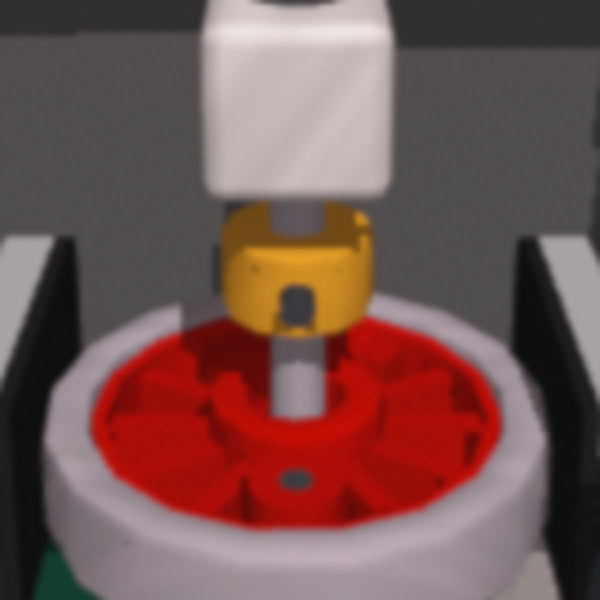

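>>> apply_moves(commands=[{"ax": 0, "ay": 0, "az": 0, "tx": 0.0001, "ty": 0.0012, "tz": 0, "fingers": 1}, {"ax": 0, "ay": 0, "az": 0, "tx": 0, "ty": 0.001, "tz": 0, "fingers": 1}, {"ax": 0, "ay": 0, "az": 0, "tx": 0, "ty": 0.001, "tz": 0, "fingers": 1}, {"ax": 0, "ay": 0, "az": 0, "tx": 0, "ty": 0.001, "tz": 0, "fingers": 1}, {"ax": 0, "ay": 0, "az": 0, "tx": 0, "ty": 0.001, "tz": 0, "fingers": 1}, {"ax": 0, "ay": 0, "az": 0, "tx": 0, "ty": 0.001, "tz": 0, "fingers": 1}, {"ax": 0, "ay": 0, "az": 0, "tx": 0, "ty": 0, "tz": 0, "fingers": 1}])

```text
clock: 17.23
eef_pos: [0.6658, 0.1582, 0.1075]
eef_rot: [0.71, 0.705, 0.0, -0.0]
wrist_force: [-0.0, -0.3, -0.5]
grip_width: 0.0468
```

```bash
python3 look.py w24 200; python3 plan.py 3 2
```

```text
17.2833 [0.6658 0.1581 0.1075] yaw 89.59 wheel z 0.13 F [ 0.3   1.1  -0.53] M [ 0.032  0.053 -0.006] tilt [-0. -0.]
s 258.0 of stop-6 261.5 right off -0.17 yaw 89.6 want 89.6 z 0.1075 F [ 0.3  1.1 -0.5]
tx 0.0002 ty 0.0031 az 0.1
tx 0.0 ty 0.003 az -0.0
```

View pics/w24c.png

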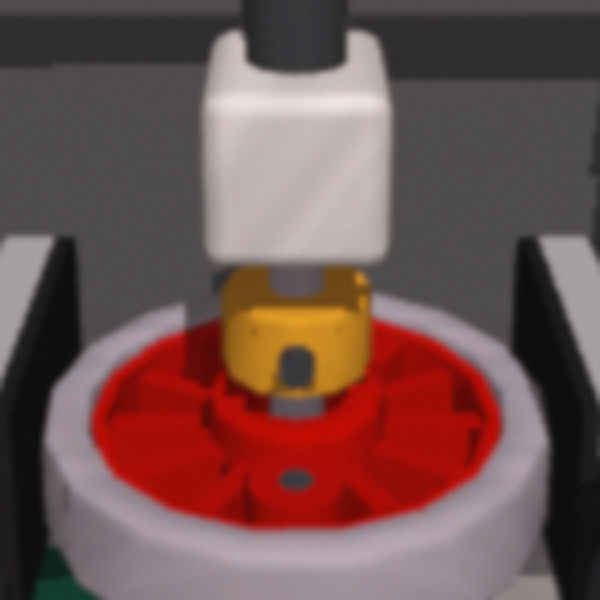

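>>> apply_moves(commands=[{"ax": 0, "ay": 0, "az": 0, "tx": 0, "ty": 0.0005, "tz": 0, "fingers": 1}, {"ax": 0, "ay": 0, "az": 0, "tx": 0, "ty": 0.0005, "tz": 0, "fingers": 1}, {"ax": 0, "ay": 0, "az": 0, "tx": 0, "ty": 0.0005, "tz": 0, "fingers": 1}, {"ax": 0, "ay": 0, "az": 0, "tx": 0, "ty": 0.0005, "tz": 0, "fingers": 1}, {"ax": 0, "ay": 0, "az": 0, "tx": 0, "ty": 0, "tz": 0, "fingers": 1}])

```text
clock: 17.7
eef_pos: [0.6657, 0.1602, 0.1075]
eef_rot: [0.71, 0.705, 0.0, -0.0]
wrist_force: [0.2, 0.4, 0.1]
grip_width: 0.047
```

```bash
python3 look.py w25 200
```

```text
17.75 [0.6658 0.1601 0.1075] yaw 89.58 wheel z 0.13 F [-0.2   0.27 -0.93] M [-0.008 -0.013  0.042] tilt [-0.  0.]
```

>>> apply_moves(commands=[{"ax": 0, "ay": 0, "az": 0, "tx": 0, "ty": 0.0003, "tz": 0, "fingers": 1}, {"ax": 0, "ay": 0, "az": 0, "tx": 0, "ty": 0.0003, "tz": 0, "fingers": 1}, {"ax": 0, "ay": 0, "az": 0, "tx": 0, "ty": 0, "tz": 0, "fingers": 1}])

```text
clock: 18.0
eef_pos: [0.6657, 0.1607, 0.1075]
eef_rot: [0.71, 0.705, -0.0, -0.0]
wrist_force: [-0.6, -0.3, -2.1]
grip_width: 0.0468
```

```bash
python3 look.py w26 200
```

```text
18.05 [0.6657 0.1607 0.1075] yaw 89.58 wheel z 0.13 F [-0.37  0.11 -1.11] M [-0.021  0.018  0.08 ] tilt [-0.0001 -0.    ]
```

View pics/w26c.png

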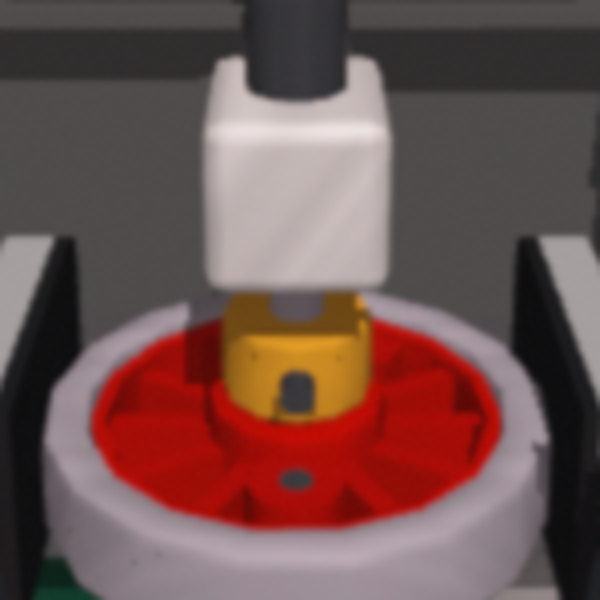

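>>> apply_moves(commands=[{"ax": 0, "ay": 0, "az": 0, "tx": 0, "ty": 0.0003, "tz": 0, "fingers": 1}, {"ax": 0, "ay": 0, "az": 0, "tx": 0, "ty": 0, "tz": 0, "fingers": 1}])

```text
clock: 18.22
eef_pos: [0.6657, 0.161, 0.1075]
eef_rot: [0.71, 0.705, -0.0, -0.0]
wrist_force: [-0.2, -0.0, -0.2]
grip_width: 0.0469
```

>>> apply_moves(commands=[{"ax": 0, "ay": 0, "az": 0, "tx": 0, "ty": 0.0003, "tz": 0, "fingers": 1}, {"ax": 0, "ay": 0, "az": 0, "tx": 0, "ty": 0, "tz": 0, "fingers": 1}])

```text
clock: 18.38
eef_pos: [0.6657, 0.1611, 0.1075]
eef_rot: [0.71, 0.704, -0.0, 0.0]
wrist_force: [0.6, -1.6, -0.9]
grip_width: 0.0471
```

```bash
python3 look.py w27 200
```

```text
18.4333 [0.6658 0.1612 0.1075] yaw 89.58 wheel z 0.13 F [-0.25 -1.56 -0.48] M [-0.271  0.101 -0.027] tilt [-0.     -0.0002]
```

View pics/w27c.png

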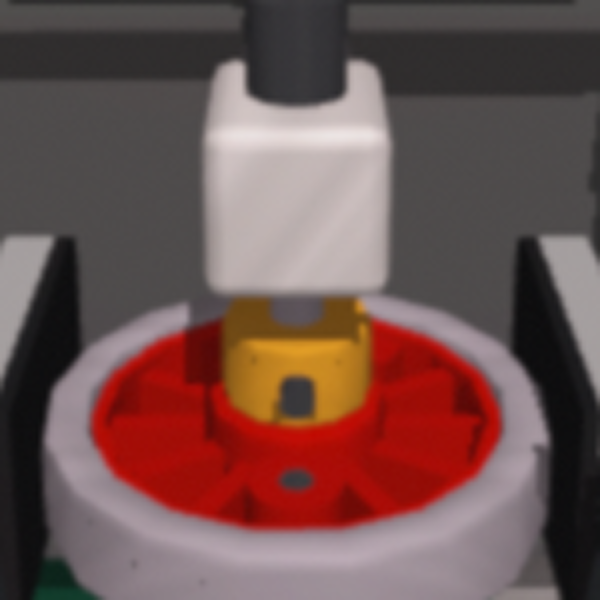

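Contact with the stop is felt: Fy −1.6 N and Mx −0.27 N·m, well above noise. I'll lower so that the bore rests on the wire, then release.

>>> apply_moves(commands=[{"ax": 0, "ay": 0, "az": 0, "tx": 0, "ty": 0, "tz": -0.0005, "fingers": 1}, {"ax": 0, "ay": 0, "az": 0, "tx": 0, "ty": 0, "tz": -0.0005, "fingers": 1}, {"ax": 0, "ay": 0, "az": 0, "tx": 0, "ty": 0, "tz": 0, "fingers": 1}])

```text
clock: 18.68
eef_pos: [0.6658, 0.1612, 0.1065]
eef_rot: [0.71, 0.705, -0.0, 0.0]
wrist_force: [0.4, -1.8, 0.2]
grip_width: 0.0467
```

>>> apply_moves(commands=[{"ax": 0, "ay": 0, "az": 0, "tx": 0, "ty": 0, "tz": -0.0004, "fingers": 1}, {"ax": 0, "ay": 0, "az": 0, "tx": 0, "ty": 0, "tz": 0, "fingers": 1}])

```text
clock: 18.85
eef_pos: [0.6658, 0.1611, 0.1061]
eef_rot: [0.71, 0.704, -0.0, 0.0]
wrist_force: [0.4, -3.3, -0.5]
grip_width: 0.0468
```

```bash
python3 look.py w28 200
```

```text
18.9 [0.6658 0.1612 0.1061] yaw 89.58 wheel z 0.1286 F [ 0.74 -2.87  0.46] M [-0.438 -0.102 -0.031] tilt [ 0.0001 -0.0001]
```

>>> apply_moves(commands=[{"ax": 0, "ay": 0, "az": 0, "tx": 0, "ty": 0, "tz": 0, "fingers": -0.25}, {"ax": 0, "ay": 0, "az": 0, "tx": 0, "ty": 0, "tz": 0, "fingers": -0.35}, {"ax": 0, "ay": 0, "az": 0, "tx": 0, "ty": 0, "tz": 0, "fingers": -0.5}, {"ax": 0, "ay": 0, "az": 0, "tx": 0, "ty": 0, "tz": 0, "fingers": -0.5}, {"ax": 0, "ay": 0, "az": 0, "tx": 0, "ty": 0, "tz": 0, "fingers": -0.5}])

```text
clock: 19.32
eef_pos: [0.6657, 0.1614, 0.1061]
eef_rot: [0.71, 0.705, 0.0, -0.0]
wrist_force: [-0.4, 0.2, -0.1]
grip_width: 0.064
```

```bash
python3 look.py w29 200
```

```text
19.3667 [0.6657 0.1614 0.1061] yaw 89.59 wheel z 0.1286 F [ 0.07  0.09 -0.09] M [ 0.001 -0.061 -0.014] tilt [-0.      0.0001]
```

View pics/w29.png

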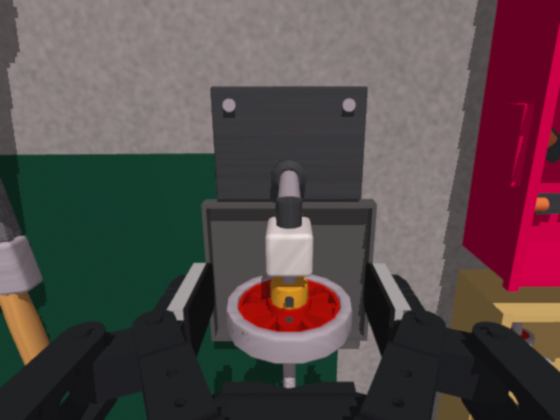

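>>> apply_moves(commands=[{"ax": 0, "ay": 0, "az": 0, "tx": 0, "ty": 0, "tz": 0, "fingers": -1}, {"ax": 0, "ay": 0, "az": 0, "tx": 0, "ty": 0, "tz": 0, "fingers": -1}, {"ax": 0, "ay": 0, "az": 0, "tx": 0, "ty": 0, "tz": 0, "fingers": -1}, {"ax": 0, "ay": 0, "az": 0, "tx": 0, "ty": 0, "tz": 0.008, "fingers": -1}, {"ax": 0, "ay": 0, "az": 0, "tx": 0, "ty": 0, "tz": 0.015, "fingers": -1}, {"ax": 0, "ay": 0, "az": 0, "tx": 0, "ty": 0, "tz": 0.02, "fingers": -1}, {"ax": 0, "ay": 0, "az": 0, "tx": 0, "ty": 0, "tz": 0.025, "fingers": -1}, {"ax": 0, "ay": 0, "az": 0, "tx": 0, "ty": 0, "tz": 0.03, "fingers": -1}, {"ax": 0, "ay": 0, "az": 0, "tx": 0, "ty": 0, "tz": 0.03, "fingers": -1}, {"ax": 0, "ay": 0, "az": 0, "tx": 0, "ty": 0, "tz": 0.03, "fingers": -1}])

```text
clock: 20.2
eef_pos: [0.6655, 0.1612, 0.2675]
eef_rot: [0.71, 0.705, 0.001, 0.0]
wrist_force: [0.7, -0.1, 0.4]
grip_width: 0.0854
```

>>> apply_moves(commands=[{"ax": 0, "ay": 0, "az": 0, "tx": -0.03, "ty": -0.02, "tz": 0.01, "fingers": -1}, {"ax": 0, "ay": 0, "az": 0, "tx": -0.03, "ty": -0.02, "tz": 0, "fingers": -1}, {"ax": 0, "ay": 0, "az": 0, "tx": 0, "ty": 0, "tz": 0, "fingers": -1}, {"ax": 0, "ay": 0, "az": 0, "tx": 0, "ty": 0, "tz": 0, "fingers": -1}, {"ax": 0, "ay": 0, "az": 0, "tx": 0, "ty": 0, "tz": 0, "fingers": -1}, {"ax": 0, "ay": 0, "az": 0, "tx": 0, "ty": 0, "tz": 0, "fingers": -1}])

```text
clock: 20.7
eef_pos: [0.6063, 0.1216, 0.2745]
eef_rot: [0.71, 0.705, 0.0, 0.0]
wrist_force: [0.4, 0.6, 0.1]
grip_width: 0.0854
```

```bash
python3 look.py w30 150
python3 - <<'E'
from h import *
cv2.imwrite("pics/s30.png",manip.read_camera("side")[:,:,::-1]); cv2.imwrite("pics/t30.png",manip.read_camera("top")[:,:,::-1])
crop("pics/s30.png",240,150,350,260,5,"pics/s30c.png")
E
```

```text
20.75 [0.6063 0.1217 0.2741] yaw 89.6 wheel z 0.2966 F [ 0.25 -0.85 -0.2 ] M [ 0.038 -0.038  0.007] tilt [-0.0003  0.    ]
```

View pics/w30.png

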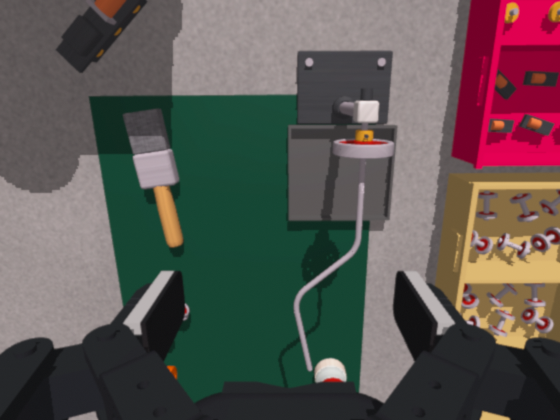

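View pics/s30c.png

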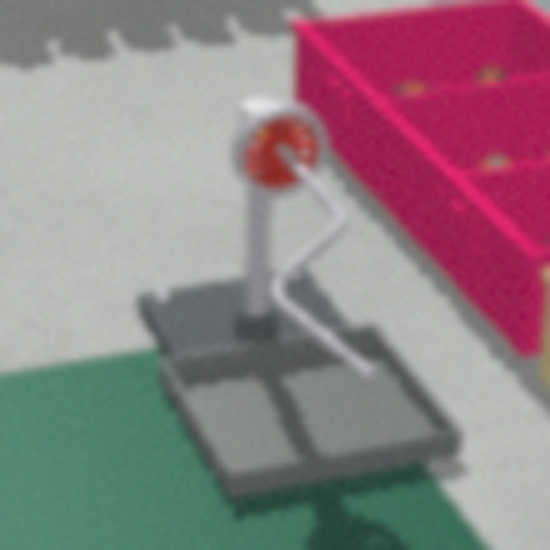

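View pics/s30.png

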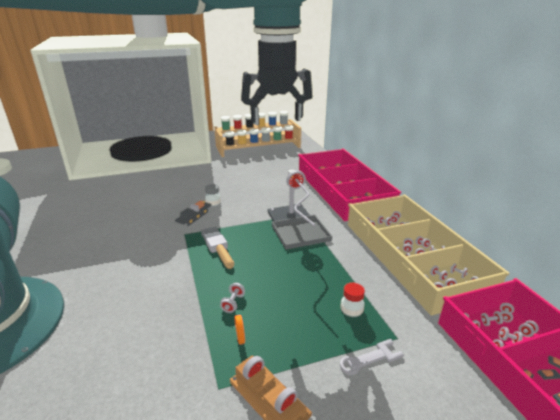

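Run:
```python
from h import *
crop("pics/w30.png",315,85,415,185,6,"pics/w30d.png")
import pickle
c=pickle.load(open("w30.pkl","rb"))
S=np.array([.6655,.1645]) # stop
for off in (6,7,8,9): print(off,proj(c,[.6655,.1645-off*1e-3-.005,.152]),proj(c,[.6655,.1645-off*1e-3+.005,.152]))
print("stop face",proj(c,[.6655,.1645,.137]))
```

```text
6 [369.10955844 158.57280964] [369.9189619  144.97255953]
7 [369.02960225 159.91629806] [369.83720733 146.34626571]
8 [368.94982262 161.25681966] [369.75563532 147.71690447]
9 [368.87021898 162.59438427] [369.67424525 149.08448608]
stop face [365.77294693 141.19025124]
```

View pics/w30d.png

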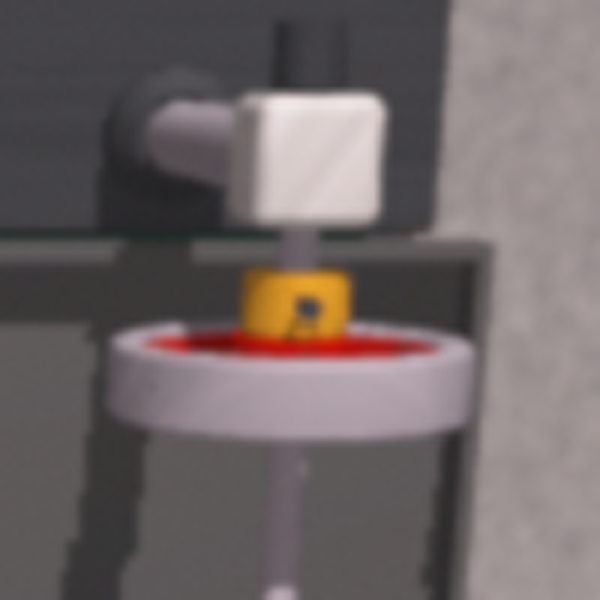

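The tyre edges at rows 144.7 and 158.3 match the prediction for a wheel centre 6 mm before the stop (145.0 and 158.6). The wheel is home, so I'm handing in.

Run:
```python
from station import manip
print(manip.hand_in()); print(manip.get_obs()["clock"])
```

```text
the job is handed in; nothing more can be done
None
the job is handed in; nothing more can be done
```

The driving wheel, taken from the rack's middle slot, is hanging on the drying wire with its hub up against the stop collar. I threaded it over the tip and round both bends, felt it touch the stop, lowered it 1.4 mm onto the wire and let go. I handed the job in just after the 20.75 s reading.

**Last checks:**
- **Position:** in the wrist picture, the tyre edges sit at rows 144.7 and 158.3. A wheel fully home should show at 145.0 and 158.6.
- **Side view:** the wheel hangs at the post and the rest of the bench looks unchanged. The gripper is open and clear of everything. I also saved a top picture but did not view it.
- **Force:** along the wire, readings stayed within sensor noise (about 1–2 N) at every stop. The highest at the stop collar was about 3.3 N, just before release. I only read the force at the end of each move, so a brief higher value in between would not show.

**Disagreements:**
- My camera estimate of the wheel's height in the gripper was about 2.7 mm lower than the grasp height worked out from the rack. I trusted the rack figure, and the wheel went on without trouble.
- Judging the wire's height from its width in the picture gave about 121 mm instead of the stated 130 mm. I set this aside as unreliable; triangulation gave 128–132 mm.

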